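# Let down the sprung bead winder

### The job

The sprung drum of the bench winder has been left wound up and must be let down. Flick the red selector fully over to release, wind the blue crank post on a little so that the trapped pawl springs clear, then ease the drum slowly back, never letting it whip, until the crank arm meets the yellow stop; press it on the stop with about 8 N for a second to seat it, and let go so that it rests there. Never force the pawl or the stop (15 N at most), and leave the jar, the parts drawer and the wooden spool where they are.

Things in the scene. Friction and masses are not known exactly. Their poses are not given: they have to be found in the camera images.
- winder: Grey base plate 210 x 200 x 14 mm fixed to the bench; its origin lies on the bench top, on the vertical drum axis; it spans x -105 to 105, y -95 to 105 mm of its frame. On the axis turn a wooden drum, a brass ratchet wheel (16 teeth, 52 mm radius, z 49 to 61 mm) and a dark crank arm (16 mm wide, z 66 to 76 mm) with its hub (32 mm, top z 78 mm) that carries the blue crank post
- drum (a joint): Drum and crank angle (rad), growing counter-clockwise from above = winding. Crank direction in the winder frame = joint - 1.0. A spring drives it clockwise to the stop: 0.4 N m per rad of (joint + 0.30), so 5 to 10 N at the post while wound, 1 to 2 N at the stop; friction 0.5 N at the post. Notches every 0.393: starts near 0.75, 1.14 or 1.53; winds to 2.1 at most
- crank_post (a point): Point on the axis of the blue upright crank post, 110 mm above the bench. The post is a plain cylinder 16 mm in diameter, fixed to the arm, 75 mm from the drum axis, free from z 76 mm to its top at z 132 mm. If let go while wound with the pawl off, it whips round at once
- selector (a joint): Angle of the red selector lever (rad): 0 is hold (pawl sprung into the wheel), 0.55, its stop, is release (pawl sprung out). It grows clockwise seen from above, about a vertical pivot at x -58, y 40 mm of the winder frame, and stays where it is left: friction of about 3 N at its knob
- selector_knob (a point): Point on the axis of the red upright selector knob, 88 mm above the bench: a cylinder 14 mm in diameter, z 63 to 101 mm, 45 mm from the selector pivot. Towards release it moves clockwise about that pivot, 25 mm in all, mostly to the winder's +x
- pawl: Steel pawl 42 mm long, z 49 to 61 mm, on the selector's pivot axis (its origin, at bench height), linked to the selector only by a light spring. Under the drum's load it stays trapped in its tooth even with the selector at release; it springs clear by itself when the drum is wound on 0.03 to 0.1 rad. Never turn the drum back on to it: it breaks above 35 N
- pawl_tip (a point): Tip of the pawl, 55 mm above the bench. In the winder frame its x is about -47 mm when seated between two teeth, -55 mm on top of a tooth and about -63 mm when sprung clear
- stop: Dark slotted block with an upright yellow pin, 12 mm thick, top at z 78 mm, about 63 mm from the drum axis; the crank arm's side meets it. The origin is on the drum axis at bench height, not at the pin. The pin is set differently each time: it stops the drum somewhere between joint -0.12 and 0.12, to be found by feel. The bare spring presses it with 0.3 to 3.3 N; above 15 N it breaks
- bead_jar: Bystander: closed amber jar, 56 mm in diameter, 75 mm tall; origin at the centre of its underside
- parts_drawer: Bystander: small open two-part drawer, 110 x 55 x 40 mm; origin at the centre of its underside
- spool: Bystander: plain wooden cylinder, 48 mm in diameter, 32 mm tall; origin at the centre of its underside

How it is judged:
By the outcome, as a careful person would: the job done as asked, in the order asked, and still so for the second after the job is handed in, with the robot touching nothing.
It also fails if it takes over 58 s, if anything falls off the work surface, if the arm or the gripper's body presses on something with over 40 N, if the wrist force passes 120 N, or if a joint passes its speed limit or range.

### The arm

A 6-joint arm with a two-finger parallel gripper is mounted at the origin on the work surface. World frame = base frame: x ahead of the robot, y to its left, z up, the work surface at z = 0. Lengths are in mm, angles in rad, forces in N, time in s.
With the tool pointing down it reaches from about 300 to 875 mm from the base axis. Payload 4.2 kg.
Tool frame: the origin (TCP) lies between the finger pads; the fingertips stand 8 mm ahead of it and the grasp point (between the pads) lies 11 mm behind it; z points along the fingers, y is the direction in which the jaws open and shut (so a half turn about z gives the same grasp; the last joint's range is limited). The gripper opens to 85 mm and grips with 20 to 120 N. Pads are 22 mm wide; open, the fingers measure 114 mm over their backs; the gripper's body (76 mm by 85 mm) begins 54 mm behind the grasp point. The pads swing forward as they close: fully open they stand 13 mm farther back than shut.
Start: joints at [-0.02, 0.32, 1.565, -0, 1.257, -0.02], TCP at [575.017, 0, 204.938] pointing down, gripper open.
Joint ranges: [-3.11, 3.11], [-0.84, 2.01], [0.21, 2.61], [-1.34, 4.49], [0.05, 2.63], [-2.56, 2.56]. Speed limits (rad/s): [2.57, 2.57, 3.14, 3.14, 3.14, 3.14].

### API

Orientations are given as a rotation vector (axis times angle).
In Python, from cell import status, cams, arm gives the robot as it stands. The module is installed in compiled form; this text tells all that it offers.
- The arm moves only by the tool apply_moves, never from a script. Its argument "increments" is a list of rows, each an object of numbers: "x", "y", "z": the shift along the tool's x, y, z in cm; "ax", "ay", "az": the turn, a rotation vector about the tool's x, y, z in rad. In form: [{"x": .., "y": .., "z": .., "ax": .., "ay": .., "az": ..}, ...]. A call has 1 to 12 rows; each row shifts and turns the pose as measured when the row begins, along the tool's axes as they then stand; what a row does not reach is not made up. A row lasts 1/12 s, in which the tool goes at most 41.7 mm and 7.16 degrees, less where a joint would pass 70% of its speed; a pose out of reach is approached as far as the arm can. A call with a gripper value outside its range is refused whole. "jaw" is the opening, from -1 (shut) to 1 (fully open), set as the call begins (left out, the last holds). The fingers move at their own pace and stop on an object; "squeeze" is the grip in N (left out, the last holds). Time passes only in rows, so rows that do not move let the fingers close. It gives the time, the measured TCP pose, the force and the opening at its end, in the units of the state.
- status.get_state(): the state, without advancing time (a new reading comes with each control period).
- cams.snapshot(name): name is "scene" or "side" or "wrist"; returns the picture (480x640x3 uint8, red, green, blue); there is no depth.
- cams.get_calibration(name): a dict with "intrinsics" (3x3 intrinsics, pixels), "rvec" (rotation vector, rad) and "tvec" (3), from world to camera coordinates, as OpenCV has them. Camera axes: x right, y down, z forward; pixel columns grow to the right and rows downward; lengths in mm; the calibration is good to about 2 mm. A picture is of the moment at which its call begins: read the wrist's pose just before it. get_calibration takes no time and is no camera call; for the wrist camera it gives the pose at the moment of the call.
- arm.close_job(): hands the job in, once; it reports no verdict.
The state is a dict: "time": time; "joint_positions": joint angles; "joint_velocities": joint speeds; "joint_efforts": joint torques, N m; "ee_pos": TCP position; "ee_rot": TCP orientation; "contact_force": force on the tool from outside, world axes, zero at the start; "wrist_torque": the same for the moment, N m; "grip_width": opening from 0.0 (shut) to 1.0 (fully open).
Only numpy, scipy, OpenCV 4.12 (cv2) and the standard library are available. Lean on these libraries where they do the work, as an engineer would, in place of code of your own. Each camera call takes 0.05 s, during which the arm holds its last target.

## Working session

There is one attempt and no reset: what is moved stays moved. The work goes in short steps, Python scripts to look and compute and a tool call to move; the robot and the scene stay as the last step left them, time stands still between calls to the robot, and variables do not carry over. Pictures are saved under pics/ and viewed, and the job is handed in when it is done.

Besides the shell and the picture viewer there is one more tool, called after ">>>" by a JSON object that holds its "fn" and its "kwargs". apply_moves: Moves the arm, as the interface text tells. Its arguments: {"type":"object","properties":{"increments":{"type":"array","items":{"type":"object","properties":{"x":{"type":"number"},"y":{"type":"number"},"z":{"type":"number"},"ax":{"type":"number"},"ay":{"type":"number"},"az":{"type":"number"}}}},"jaw":{"type":"number"},"squeeze":{"type":"number"}},"required":["increments"]}

```bash
mkdir -p pics; python3 - <<'E'
from cell import status,cams
import cv2
s=status.get_state();print(s)
for n in ["scene","side","wrist"]:
    c=cams.get_calibration(n);print(n,c)
    cv2.imwrite(f"pics/{n}0.png",cams.snapshot(n)[:,:,::-1])
E
```

```text
{'time': 0.0, 'joint_positions': array([-2.00053228e-02,  3.20310064e-01,  1.56568825e+00,  3.55916830e-06,
        1.25739518e+00, -1.99882786e-02]), 'joint_velocities': array([ 0.00100058, -0.00166746,  0.00027366,  0.00095809,  0.00032857,
        0.00047979]), 'joint_efforts': array([ 7.05825660e-04, -4.15526962e+01, -2.34157133e+01, -1.88356019e-06,
        8.09230405e-03,  1.54784908e-05]), 'ee_pos': array([5.74472823e+02, 9.42126110e-03, 2.04068288e+02]), 'ee_rot': array([-2.22054128e+00, -2.22050099e+00,  1.95519659e-03]), 'contact_force': array([ 0.59728699, -0.08582147,  1.09762174]), 'wrist_torque': array([-0.02160572, -0.0259085 ,  0.03260704]), 'grip_width': 0.9960414683861764}
scene {'intrinsics': array([[603.03458105,   0.        , 316.90896452],
       [  0.        , 603.03458105, 237.23704137],
       [  0.        ,   0.        ,   1.        ]]), 'rvec': array([ 1.66288118,  2.14007793, -0.64410558]), 'tvec': array([ 110.59480456, -426.97716393, 1283.72614063])}
side {'intrinsics': array([[573.90303859,   0.        , 321.44097431],
       [  0.        , 573.90303859, 239.59628966],
       [  0.        ,   0.        ,   1.        ]]), 'rvec': array([ 2.24550531, -0.29607005,  0.14825997]), 'tvec': array([-553.94744043,  166.83748685,  737.59489518])}
wrist {'intrinsics': array([[428.33811425,   0.        , 313.14172047],
       [  0.        , 428.33811425, 240.17639046],
       [  0.        ,   0.        ,   1.        ]]), 'rvec': array([-2.81907020e+00, -5.11433536e-04,  2.65123567e-03]), 'tvec': array([-574.45748809,  -41.66906434,  380.47396914])}
```

View pics/scene0.png

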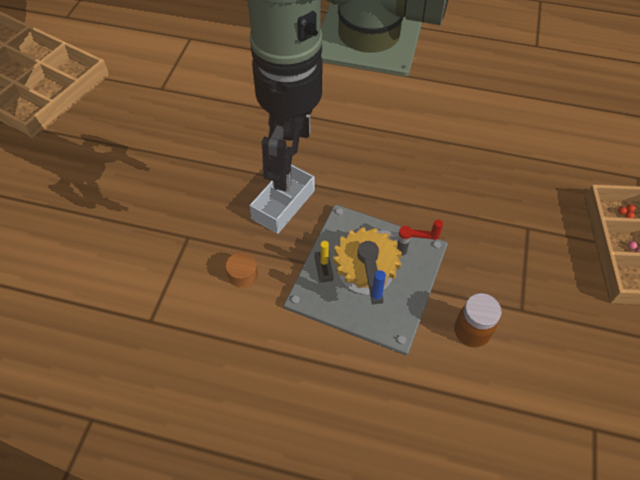

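View pics/side0.png

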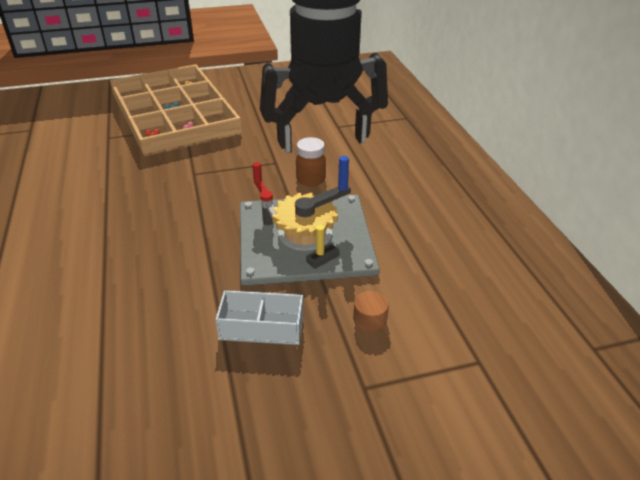

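View pics/wrist0.png

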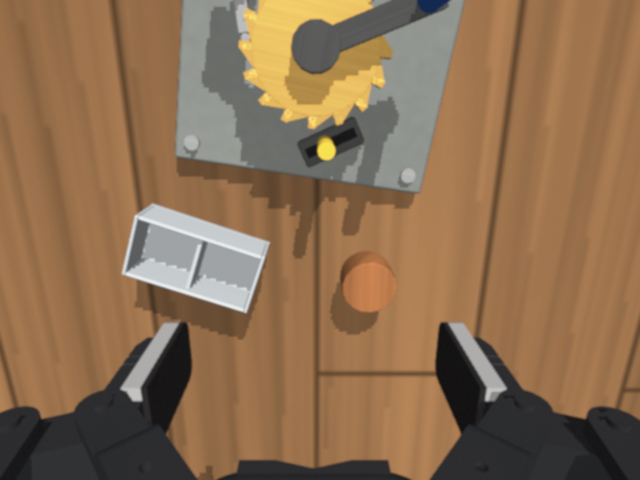

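```bash
cat > h.py <<'E'
import numpy as np,cv2
from cell import cams
def cal(n):
    c=cams.get_calibration(n);return c['intrinsics'],cv2.Rodrigues(c['rvec'])[0],c['tvec'].reshape(3)
def back(c,u,v,z):
    K,R,t=c;d=R.T@np.linalg.solve(K,[u,v,1.]);o=-R.T@t;return o+d*(z-o[2])/d[2]
def proj(c,P):
    K,R,t=c;p=K@(R@np.asarray(P,float)+t);return p[:2]/p[2]
E
python3 - <<'E'
import cv2
a=cv2.imread('pics/scene0.png')[190:360,270:510];cv2.imwrite('pics/sc_c.png',cv2.resize(a,None,fx=3.3,fy=3.3,interpolation=2))
a=cv2.imread('pics/side0.png')[140:350,210:410];cv2.imwrite('pics/si_c.png',cv2.resize(a,None,fx=2.8,fy=2.8,interpolation=2))
E
```

```text
(no output)
```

View pics/sc_c.png

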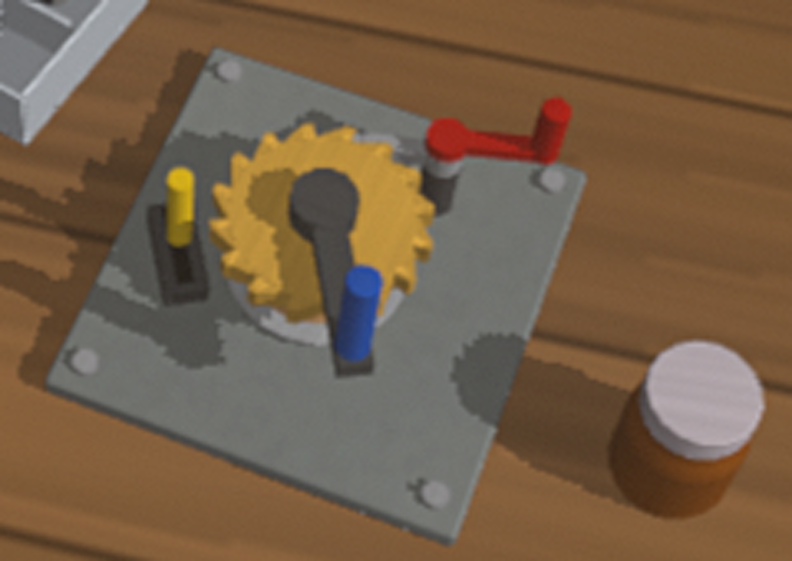

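View pics/si_c.png

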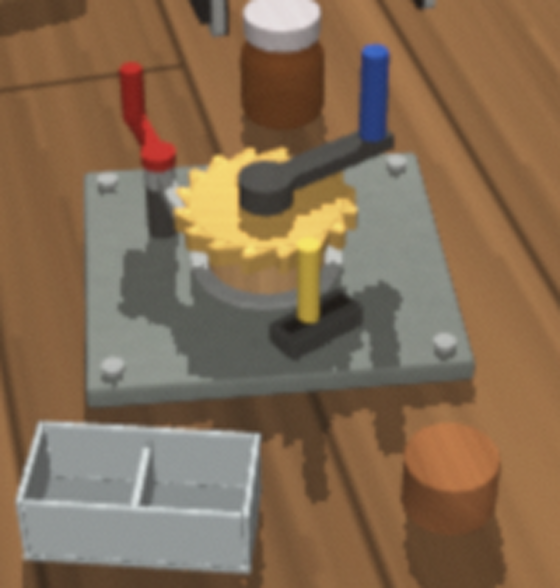

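```bash
cat > fit.py <<'E'
import numpy as np
from h import *
from scipy.optimize import least_squares
sc=cal('scene');si=cal('side')
S=lambda u,v:(sc,270+u/3.3,190+v/3.3)
D=lambda u,v:(si,210+u/2.8,140+v/2.8)
obs=[('hub',S(325,200)),('hub',D(265,178)),('post',S(364,278)),('post',D(375,52)),('knob',S(557,106)),('knob',D(131,70)),
('pin',S(181,176)),('pin',D(310,245)),
('c',S(215,48)),('c',S(584,178)),('c',S(455,535)),('c',S(48,380)),('c',D(83,175)),('c',D(414,155)),('c',D(470,362)),('c',D(88,390))]
for n,(c,u,v) in obs: 
    print(n,back(c,u,v,dict(hub=78,post=132,knob=101,pin=78,c=14)[n]).round(1))
cn=[(-105,-95),(105,-95),(105,105),(-105,105)]
def W(p,x,y,z):
    c,s=np.cos(p[2]),np.sin(p[2]);return [p[0]+c*x-s*y,p[1]+s*x+c*y,z]
def res(p,raw=False):
    r=[]
    for n,(c,u,v) in obs:
        q=np.array([u,v])
        if n=='hub':d=proj(c,W(p,0,0,78))-q
        if n=='post':d=proj(c,W(p,75*np.cos(p[3]-1),75*np.sin(p[3]-1),132))-q
        if n=='knob':d=proj(c,W(p,-58+45*np.cos(p[4]),40+45*np.sin(p[4]),101))-q
        if n=='pin':d=proj(c,W(p,63*np.cos(p[5]),63*np.sin(p[5]),78))-q
        if n=='c':
            ds=[proj(c,W(p,x,y,14))-q for x,y in cn];d=min(ds,key=np.linalg.norm)
        r.append(d)
    return np.concatenate(r)
if __name__=='__main__':
  best=None
  for yaw in np.arange(-3,3.2,.4):
   for j in (.75,1.14,1.53):
    o=least_squares(res,[700,0,yaw,j,1.8,-1.5],loss='soft_l1',x_scale=[10,10,.1,.1,.1,.1])
    if best is None or o.cost<best.cost:best=o
  print(best.x.round(3),best.cost);print(best.fun.reshape(-1,2).round(1))
  p=best.x;print('post',W(p,75*np.cos(p[3]-1),75*np.sin(p[3]-1),132),'knob',W(p,-58+45*np.cos(p[4]),40+45*np.sin(p[4]),101),'piv',W(p,-58,40,0))
E
python3 fit.py
```

```text
hub [577.8 112.   78. ]
hub [577.  112.2  78. ]
post [645.  138.1 132. ]
post [647.2 139.5 132. ]
knob [517.6 204.4 101. ]
knob [520.  204.5 101. ]
pin [581.3  46.3  78. ]
pin [585.5  48.1  78. ]
c [460.6  35.1  14. ]
c [493.1 229.   14. ]
c [693.5 198.7  14. ]
c [664.6   4.5  14. ]
c [488.6 229.9  14. ]
c [694.8 198.2  14. ]
c [664.    5.6  14. ]
c [460.9  36.5  14. ]
[ 5.76602e+02  1.11595e+02 -1.51000e-01  1.51900e+00  1.86300e+00
 -1.30100e+00] 13.006069517212289
[[-0.1 -0.7]
 [-0.1  0.2]
 [ 0.1  1.1]
 [-0.2  0.4]
 [-0.1  0.7]
 [-0.6  0.1]
 [ 1.4  1.9]
 [-1.1 -0.2]
 [-0.6 -1.2]
 [ 1.7 -2. ]
 [ 0.3  1.9]
 [-2.   0.4]
 [-0.1 -0.4]
 [ 0.6 -0.5]
 [ 2.1  1.4]
 [-1.3  1.7]]
post [np.float64(646.5990308863624), np.float64(138.52984807753262), 132] knob [np.float64(518.9950459087185), np.float64(204.44442527188613), 101] piv [np.float64(525.3016733011485), np.float64(159.88854517808647), 0]
```

Plate, hub, post and knob fit within about 2 px. The winder is at (577, 112) with yaw -0.15, the joint is at about 1.52, and the knob is at (519, 204). I'll shut the jaws and move behind the knob.

>>> {"fn": "apply_moves", "kwargs": {"increments": [{"x": 2.5,"y": -1.1},{"x": 2.5,"y": -1.1},{"x": 2.5,"y": -1.1},{"x": 2.5,"y": -1.1},{"x": 2.5,"y": -1.1},{"x": 2.5,"y": -1.1},{"x": 2.5,"y": -1.1},{"x": 2.5,"y": -1.1},{"z": 2.0},{"z": 2.0},{"z": 2.0},{"z": 2.0}], "jaw": -1, "squeeze": 40}}

```text
validation failed for argument at $.in...
```

>>> {"fn": "apply_moves", "kwargs": {"increments": [{"x": 2.5,"y": -1.1,"z": 0,"ax": 0,"ay": 0,"az": 0},{"x": 2.5,"y": -1.1,"z": 0,"ax": 0,"ay": 0,"az": 0}], "jaw": -1, "squeeze": 40}}

```text
time: 0.32
ee_pos: [553.8, 47.2, 203.1]
ee_rot: [2.228, 2.215, -0.004]
contact_force: [0.7, 0.7, 0.2]
grip_width: 0.75
```

>>> {"fn": "apply_moves", "kwargs": {"increments": [{"x": 2.6,"y": -1.1,"z": 0,"ax": 0,"ay": 0,"az": 0},{"x": 2.6,"y": -1.1,"z": 0,"ax": 0,"ay": 0,"az": 0},{"x": 2.6,"y": -1.1,"z": 0,"ax": 0,"ay": 0,"az": 0},{"x": 2.6,"y": -1.1,"z": 0,"ax": 0,"ay": 0,"az": 0},{"x": 2.6,"y": -1.1,"z": 0,"ax": 0,"ay": 0,"az": 0},{"x": 2.6,"y": -1.1,"z": 0,"ax": 0,"ay": 0,"az": 0},{"x": 0,"y": 0,"z": 2,"ax": 0,"ay": 0,"az": 0},{"x": 0,"y": 0,"z": 2,"ax": 0,"ay": 0,"az": 0},{"x": 0,"y": 0,"z": 2,"ax": 0,"ay": 0,"az": 0},{"x": 0,"y": 0,"z": 1,"ax": 0,"ay": 0,"az": 0}]}}

```text
time: 1.15
ee_pos: [482.9, 216.0, 131.1]
ee_rot: [-2.222, -2.219, -0.003]
contact_force: [0.6, -1.0, 1.1]
grip_width: -0.004
```

>>> {"fn": "apply_moves", "kwargs": {"increments": [{"x": -1.2,"y": 0,"z": 1.5,"ax": 0,"ay": 0,"az": 0},{"x": 0,"y": 0,"z": 1.5,"ax": 0,"ay": 0,"az": 0},{"x": 0,"y": 0,"z": 1,"ax": 0,"ay": 0,"az": 0},{"x": 0,"y": 0,"z": 0,"ax": 0,"ay": 0,"az": 0}]}}

```text
time: 1.48
ee_pos: [480.0, 203.3, 85.9]
ee_rot: [-2.218, -2.219, 0.007]
contact_force: [-0.4, -0.0, 0.2]
grip_width: -0.001
```

```bash
python3 - <<'E'
from cell import status,cams
import cv2
s=status.get_state();print(s['ee_pos'],s['contact_force'],s['time'])
for n in ["scene","side"]:
    a=cams.snapshot(n)[:,:,::-1]
    a=a[150:360,270:510] if n=='scene' else a[60:350,210:450]
    cv2.imwrite(f"pics/{n}1.png",cv2.resize(a,None,fx=2,fy=2,interpolation=2))
E
```

```text
[479.99948462 203.32343148  85.93383031] [-0.38908377 -0.00374707  0.17786717] 1.4833
```

View pics/side1.png

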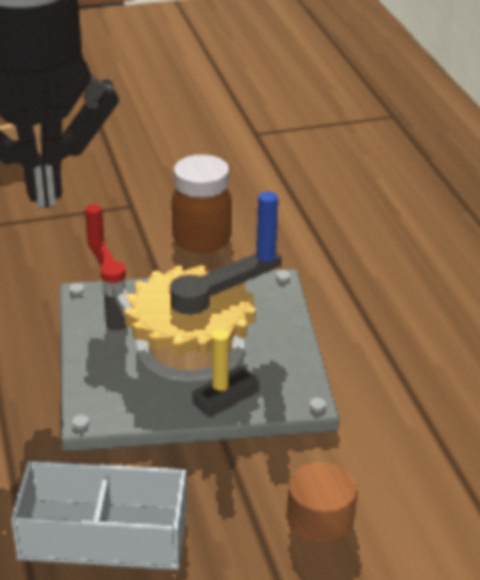

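View pics/scene1.png

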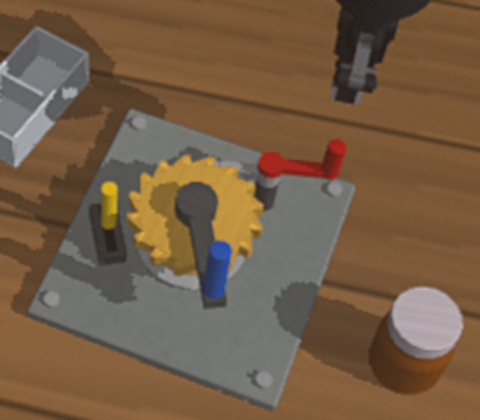

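The shut fingers stand behind the knob at the right height. I'll advance to contact.

>>> {"fn": "apply_moves", "kwargs": {"increments": [{"x": 0,"y": 0.5,"z": 0,"ax": 0,"ay": 0,"az": 0},{"x": 0,"y": 0.5,"z": 0,"ax": 0,"ay": 0,"az": 0},{"x": 0,"y": 0.4,"z": 0,"ax": 0,"ay": 0,"az": 0},{"x": 0,"y": 0.4,"z": 0,"ax": 0,"ay": 0,"az": 0},{"x": 0,"y": 0.4,"z": 0,"ax": 0,"ay": 0,"az": 0}]}}

```text
time: 2.0
ee_pos: [507.6, 205.1, 91.4]
ee_rot: [2.22, 2.222, 0.008]
contact_force: [0.2, -0.5, -0.2]
grip_width: -0.001
```

>>> {"fn": "apply_moves", "kwargs": {"increments": [{"x": 0,"y": 0.4,"z": 0,"ax": 0,"ay": 0,"az": 0},{"x": 0,"y": 0.4,"z": 0,"ax": 0,"ay": 0,"az": 0},{"x": 0,"y": 0.4,"z": 0,"ax": 0,"ay": 0,"az": 0}]}}

```text
time: 2.25
ee_pos: [521.8, 205.3, 92.1]
ee_rot: [2.22, 2.221, 0.011]
contact_force: [0.4, 0.3, -0.0]
grip_width: 0.0
```

```bash
cat > look.py <<'E'
import sys,cv2
from cell import status,cams
s=status.get_state();print(s['time'],s['ee_pos'].round(1),s['contact_force'].round(2),s['grip_width'])
t=sys.argv[1]
import numpy as np
a=cams.snapshot("scene")[150:360,270:510,::-1];b=cams.snapshot("side")[60:310,210:450,::-1]
f=lambda a,k:cv2.resize(a,None,fx=k,fy=k,interpolation=2)
a=f(a,1.65);b=f(b,1.65);h=max(a.shape[0],b.shape[0])
p=lambda a:np.pad(a,((0,h-a.shape[0]),(0,0),(0,0)))
cv2.imwrite(f"pics/{t}.png",np.hstack([p(a),p(b)]))
E
python3 look.py l2
```

```text
2.25 [521.8 205.3  92.1] [ 0.38  0.29 -0.  ] 0.00012682279396993967
```

View pics/l2.png

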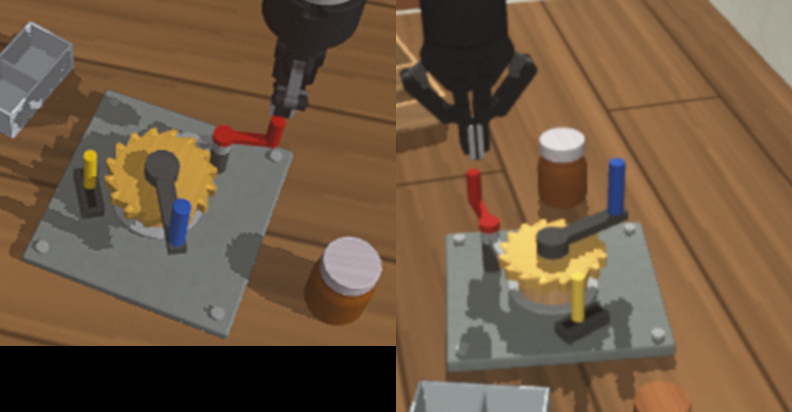

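```bash
python3 - <<'E'
from h import *
from cell import status
p=status.get_state()['ee_pos'];print(p)
for n,(ox,oy) in dict(scene=(270,150),side=(210,60)).items():
    c=cal(n);k=1.65;off=396 if n=='side' else 0
    for nm,P in dict(tcp=p,tip=p-[0,0,8],knobtop=[519,204.4,101],knob82=[519,204.4,82]).items():
        q=proj(c,P);print(n,nm,((q-[ox,oy])*k+[off,0]).round(0),q.round(1))
    img=cams.snapshot(n)[:,:,::-1]
    q=proj(c,p).astype(int);cr=img[q[1]-60:q[1]+60,q[0]-60:q[0]+60]
    cv2.imwrite(f'pics/z_{n}.png',cv2.resize(cr,None,fx=4,fy=4,interpolation=2))
a=cv2.imread('pics/z_scene.png');b=cv2.imread('pics/z_side.png');cv2.imwrite('pics/z.png',cv2.resize(np.hstack([a,b]),(800,400)))
E
```

```text
[522.08925311 205.37491244  92.03777296]
scene tcp [277. 129.] [438.  228.1]
scene tip [276. 134.] [437.1 231.1]
scene knobtop [278. 120.] [438.7 222.8]
scene knob82 [275. 132.] [436.5 230.1]
side tcp [476. 180.] [258.3 169.2]
side tip [476. 187.] [258.6 173.4]
side knobtop [472. 173.] [256.2 165.1]
side knob82 [473. 190.] [256.9 175. ]
```

View pics/z.png

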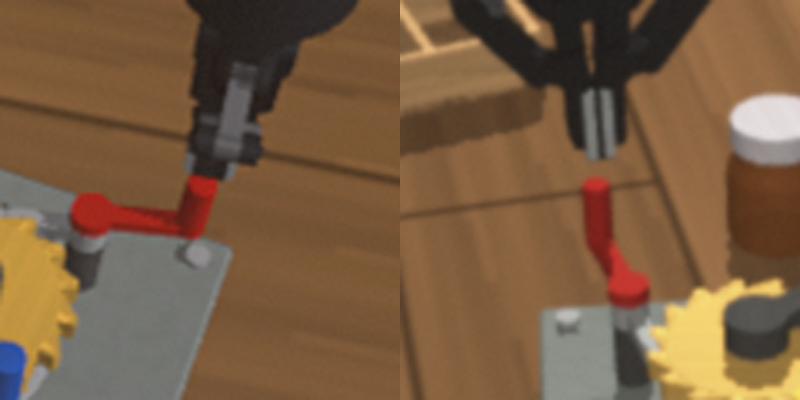

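```bash
python3 - <<'E'
from h import *
a=cal('scene');b=cal('side')
P=[np.hstack([R,t[:,None]]) for K,R,t in (a,b)]
def tri(u,v):
    X=cv2.triangulatePoints(a[0]@P[0],b[0]@P[1],np.array(u,float),np.array(v,float));X=X[:3]/X[3];return X.ravel().round(1)
print(tri((438+63-60,228+54-60),(258.3,169.2-60+47.4)))
# from earlier images
print(tri((438+57-60,228+51-60),(258.3,169.2-60+47.4)))
c=cal('wrist');K,R,t=c;print(-R.T@t)
from cell import status
print(status.get_state())
E
```

```text
[524.8 207.1 113.7]
[524.2 198.  118.5]
[520.55332767 285.70514712 260.97119027]
{'time': 2.45, 'joint_positions': array([0.35355087, 0.38862267, 1.76759306, 0.00227847, 0.9794484 ,
       0.35164799]), 'joint_velocities': array([ 0.00206192, -0.00404808,  0.00704839,  0.00018777, -0.00201271,
       -0.00019145]), 'joint_efforts': array([-8.50067683e-02, -4.18794823e+01, -2.03666943e+01,  5.03655247e-04,
       -5.65408613e-02, -1.34614216e-03]), 'ee_pos': array([521.08339581, 205.26304978,  91.86059182]), 'ee_rot': array([2.22018039, 2.22159795, 0.00970012]), 'contact_force': array([ 0.29069072, -0.05483568, -0.16427045]), 'wrist_torque': array([-0.03478751,  0.02689698, -0.06735433]), 'grip_width': -0.00013219218656178506}
```

```bash
python3 - <<'E'
from h import *
c=cal('wrist');img=cams.snapshot('wrist')[:,:,::-1];cv2.imwrite('pics/w1.png',img)
for nm,P in dict(knobtop=[519,204.4,101],hub=[577,112,78],post=[646.5,138.5,132],tip=[521,205,84]).items():print(nm,proj(c,P).round(0))
a=cal('scene');b=cal('side')
M=[K@np.hstack([R,t[:,None]]) for K,R,t in (a,b)]
X=cv2.triangulatePoints(M[0],M[1],np.array((443.5,200.)),np.array((232.5,162.5)));print((X[:3]/X[3]).ravel())
E
```

```text
knobtop [307. 306.]
hub [417. 442.]
post [630. 492.]
tip [312. 287.]
[482.01855104 205.23990309 110.75723632]
```

View pics/w1.png

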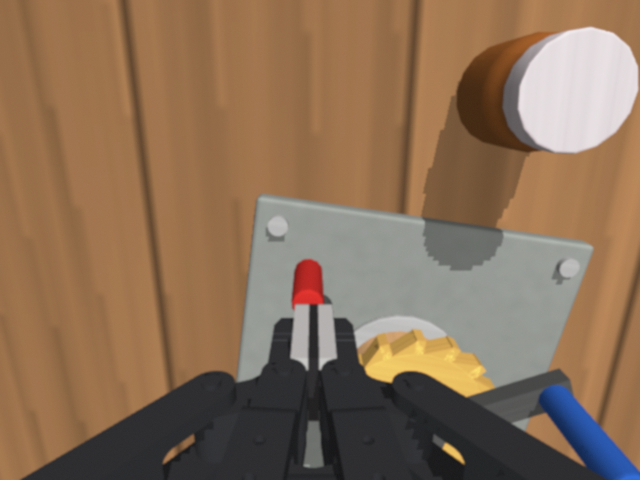

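```bash
python3 - <<'E'
from h import *
from cell import status
p=status.get_state()['ee_pos'];print(p)
for n in ('scene','side','wrist'):
    c=cal(n);img=cams.snapshot(n)[:,:,::-1].copy()
    print(n,[(z,proj(c,[p[0],p[1],z]).round(1).tolist()) for z in (84,92,100,108,116)])
    q=proj(c,[p[0],p[1],100]).astype(int);k=8 if n!='wrist' else 5;w=200//k
    cr=img[q[1]-w:q[1]+w,q[0]-w:q[0]+w];print(q)
    cv2.imwrite(f'pics/t_{n}.png',cv2.resize(cr,(400,400),interpolation=cv2.INTER_NEAREST))
cv2.imwrite('pics/t.png',cv2.resize(np.hstack([cv2.imread(f'pics/t_{n}.png') for n in('scene','side')]),(800,400)))
E
```

```text
[520.88215051 205.2436478   91.84223455]
scene [(84, [437.1, 230.4]), (92, [438.0, 227.4]), (100, [438.9, 224.4]), (108, [439.9, 221.3]), (116, [440.8, 218.1])]
[438 224]
side [(84, [257.9, 173.5]), (92, [257.6, 169.4]), (100, [257.3, 165.2]), (108, [256.9, 161.0]), (116, [256.6, 156.7])]
[257 165]
wrist [(84, [312.4, 286.6]), (92, [312.5, 294.3]), (100, [312.6, 302.6]), (108, [312.6, 311.7]), (116, [312.7, 321.6])]
[312 302]
```

View pics/t.png

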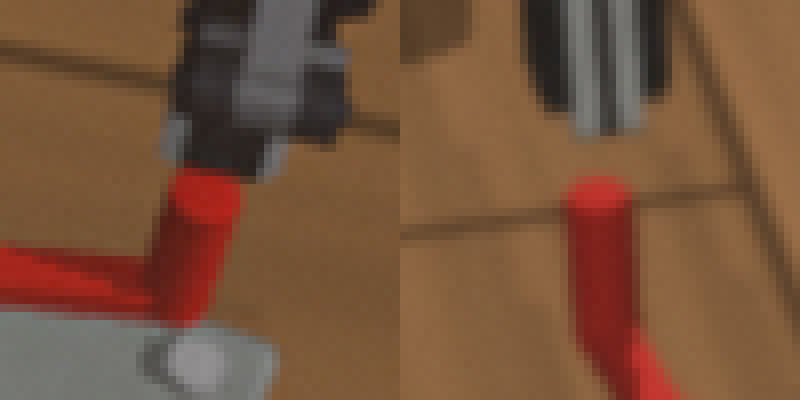

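```bash
python3 - <<'E'
from h import *
a=cal('scene');b=cal('side')
for y in (-11,0,11):
  for x in (532,617):
    print(x,y,[(z,proj(b,[x,y,z]).round(0).tolist()) for z in (196,209,220,235)])
E
```

```text
532 -11 [(196, [292.0, 188.0]), (209, [292.0, 180.0]), (220, [292.0, 172.0]), (235, [291.0, 161.0])]
617 -11 [(196, [357.0, 179.0]), (209, [358.0, 170.0]), (220, [358.0, 163.0]), (235, [359.0, 152.0])]
532 0 [(196, [290.0, 184.0]), (209, [290.0, 175.0]), (220, [290.0, 167.0]), (235, [289.0, 157.0])]
617 0 [(196, [355.0, 174.0]), (209, [355.0, 166.0]), (220, [355.0, 158.0]), (235, [356.0, 148.0])]
532 11 [(196, [288.0, 179.0]), (209, [288.0, 170.0]), (220, [288.0, 163.0]), (235, [287.0, 152.0])]
617 11 [(196, [352.0, 170.0]), (209, [352.0, 161.0]), (220, [353.0, 154.0]), (235, [353.0, 143.0])]
```

Visually, the fingertips sit about 23 mm behind the reported TCP when shut. They should be 8 mm ahead of it, so everything is about 31 mm higher than I assumed. The knob hasn't been touched. I'll back off and go lower.

>>> {"fn": "apply_moves", "kwargs": {"increments": [{"x": 0,"y": -1.5,"z": 0,"ax": 0,"ay": 0,"az": 0},{"x": 0,"y": -1.5,"z": 0,"ax": 0,"ay": 0,"az": 0},{"x": 0,"y": 0,"z": 0,"ax": 0,"ay": 0,"az": 0},{"x": 0,"y": 0,"z": 1,"ax": 0,"ay": 0,"az": 0},{"x": 0,"y": 0,"z": 1,"ax": 0,"ay": 0,"az": 0},{"x": 0,"y": 0,"z": 0.5,"ax": 0,"ay": 0,"az": 0},{"x": 0,"y": 0,"z": 0,"ax": 0,"ay": 0,"az": 0}]}}

```text
time: 3.23
ee_pos: [492.4, 205.9, 65.3]
ee_rot: [2.218, 2.221, 0.016]
contact_force: [-0.4, -0.3, 0.8]
grip_width: 0.001
```

```bash
cat >> look.py <<'E'
from h import *
p=s['ee_pos']
for n in ('scene','side'):
    c=cal(n);img=cams.snapshot(n)[:,:,::-1]
    q=proj(c,[p[0],p[1],p[2]+float(sys.argv[2]) if len(sys.argv)>2 else p[2]+23]).astype(int);w=40;print(n,'centre',q)
    cv2.imwrite(f'pics/t_{n}.png',cv2.resize(img[q[1]-w:q[1]+w,q[0]-w:q[0]+w],(400,400),interpolation=2))
cv2.imwrite(f'pics/{t}z.png',np.hstack([cv2.imread(f'pics/t_{n}.png') for n in('scene','side')]))
E
python3 look.py l3
```

```text
3.2333 [492.4 205.9  65.3] [-0.39 -0.3   0.83] 0.0011738768072567386
scene centre [440 213]
side centre [240 173]
```

View pics/l3z.png

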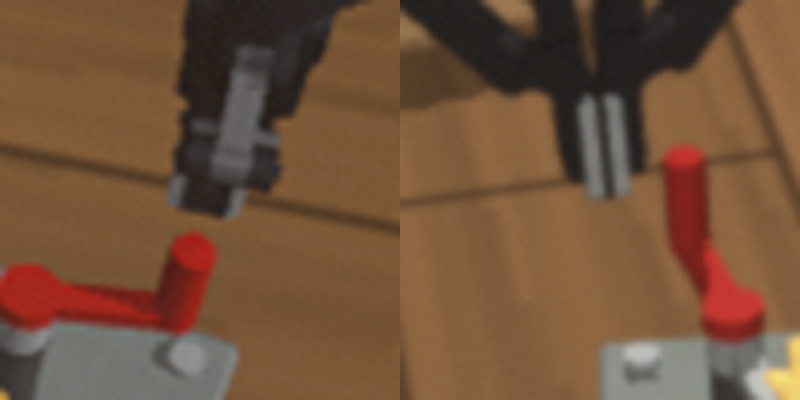

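>>> {"fn": "apply_moves", "kwargs": {"increments": [{"x": 0,"y": 0,"z": 0.4,"ax": 0,"ay": 0,"az": 0},{"x": 0,"y": 0.4,"z": 0,"ax": 0,"ay": 0,"az": 0},{"x": 0,"y": 0.3,"z": 0,"ax": 0,"ay": 0,"az": 0},{"x": 0,"y": 0.3,"z": 0,"ax": 0,"ay": 0,"az": 0}]}}

```text
time: 3.77
ee_pos: [502.7, 206.8, 63.3]
ee_rot: [2.22, 2.221, 0.018]
contact_force: [-3.8, 3.0, 1.1]
grip_width: -0.002
```

>>> {"fn": "apply_moves", "kwargs": {"increments": [{"x": 0,"y": 0.3,"z": 0,"ax": 0,"ay": 0,"az": 0},{"x": 0,"y": 0.3,"z": 0,"ax": 0,"ay": 0,"az": 0}]}}

```text
time: 3.93
ee_pos: [508.0, 207.4, 63.4]
ee_rot: [-2.221, -2.221, -0.016]
contact_force: [-4.2, 2.6, 1.1]
grip_width: -0.004
```

>>> {"fn": "apply_moves", "kwargs": {"increments": [{"x": 0,"y": 0.3,"z": 0,"ax": 0,"ay": 0,"az": 0},{"x": 0,"y": 0.3,"z": 0,"ax": 0,"ay": 0,"az": 0}]}}

```text
time: 4.1
ee_pos: [513.9, 207.7, 63.4]
ee_rot: [-2.22, -2.22, -0.015]
contact_force: [-2.6, 1.9, 1.0]
grip_width: -0.004
```

>>> {"fn": "apply_moves", "kwargs": {"increments": [{"x": -0.1,"y": 0.3,"z": 0,"ax": 0,"ay": 0,"az": 0},{"x": -0.1,"y": 0.2,"z": 0,"ax": 0,"ay": 0,"az": 0}]}}

```text
time: 4.27
ee_pos: [519.3, 205.8, 63.4]
ee_rot: [-2.219, -2.22, -0.014]
contact_force: [-3.8, 2.1, 1.7]
grip_width: -0.004
```

>>> {"fn": "apply_moves", "kwargs": {"increments": [{"x": -0.1,"y": 0.2,"z": 0,"ax": 0,"ay": 0,"az": 0}]}}

```text
time: 4.35
ee_pos: [521.6, 204.9, 63.4]
ee_rot: [-2.219, -2.22, -0.014]
contact_force: [-2.6, 1.8, 3.0]
grip_width: -0.002
```

>>> {"fn": "apply_moves", "kwargs": {"increments": [{"x": 0,"y": 0.2,"z": 0,"ax": 0,"ay": 0,"az": 0}]}}

```text
time: 4.43
ee_pos: [523.6, 204.4, 63.4]
ee_rot: [-2.219, -2.219, -0.013]
contact_force: [-4.4, 0.7, 1.6]
grip_width: -0.001
```

>>> {"fn": "apply_moves", "kwargs": {"increments": [{"x": 0,"y": 0.2,"z": 0,"ax": 0,"ay": 0,"az": 0}]}}

```text
time: 4.52
ee_pos: [524.0, 204.2, 63.2]
ee_rot: [-2.218, -2.217, -0.008]
contact_force: [-10.8, 4.4, 6.3]
grip_width: -0.004
```

>>> {"fn": "apply_moves", "kwargs": {"increments": [{"x": 0,"y": 0.15,"z": 0,"ax": 0,"ay": 0,"az": 0}]}}

```text
time: 4.6
ee_pos: [523.7, 204.3, 63.2]
ee_rot: [-2.217, -2.214, -0.004]
contact_force: [-8.0, 3.2, 6.0]
grip_width: 0.003
```

```bash
python3 look.py l4
```

```text
4.6 [523.7 204.3  63.2] [-8.05  3.23  6.02] 0.0030870539474015385
scene centre [436 230]
side centre [259 172]
```

View pics/l4z.png

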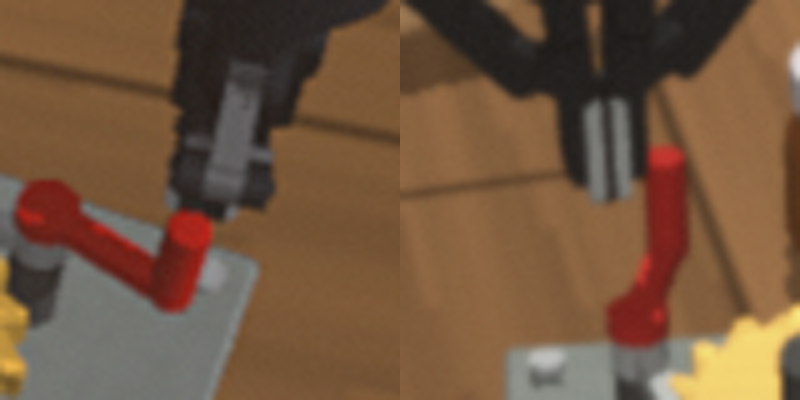

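Selector at its stop: the load rose to 8–11 N with no further travel, and the lever has visibly swung over. I'll back off, lift and turn the wrist towards the post.

>>> {"fn": "apply_moves", "kwargs": {"increments": [{"x": 0,"y": -1,"z": 0,"ax": 0,"ay": 0,"az": 0},{"x": 0,"y": -0.5,"z": -0.5,"ax": 0,"ay": 0,"az": 0},{"x": 0,"y": 0,"z": -2,"ax": 0,"ay": 0,"az": 0},{"x": 0,"y": 0,"z": -2,"ax": 0,"ay": 0,"az": -0.12},{"x": 0,"y": 0,"z": -1,"ax": 0,"ay": 0,"az": -0.12},{"x": 0,"y": 0,"z": 0,"ax": 0,"ay": 0,"az": -0.12},{"x": 0,"y": 0,"z": 0,"ax": 0,"ay": 0,"az": -0.12},{"x": 0,"y": 0,"z": 0,"ax": 0,"ay": 0,"az": -0.12},{"x": 0,"y": 0,"z": 0,"ax": 0,"ay": 0,"az": -0.12},{"x": 0,"y": 0,"z": 0,"ax": 0,"ay": 0,"az": -0.12},{"x": 0,"y": 0,"z": 0,"ax": 0,"ay": 0,"az": -0.12},{"x": 0,"y": 0,"z": 0,"ax": 0,"ay": 0,"az": -0.12}], "jaw": 0.1}}

```text
time: 5.8
ee_pos: [520.7, 199.9, 127.5]
ee_rot: [0.692, 3.036, 0.017]
contact_force: [-0.1, -0.5, -0.5]
grip_width: 0.553
```

```bash
cat > yaw.py <<'E'
from cell import status
import numpy as np
from scipy.spatial.transform import Rotation as Ro
s=status.get_state();R=Ro.from_rotvec(s['ee_rot']).as_matrix()
print(s['time'],s['ee_pos'].round(1),'yaw(tool y)',np.arctan2(R[1,1],R[0,1]).round(3),'zax',R[:,2].round(3),'j',s['joint_positions'].round(2),s['contact_force'].round(1),s['grip_width'])
import sys
if len(sys.argv)>2:
    t=np.array([float(a) for a in sys.argv[1:4]]);print('to target, tool axes cm',(R.T@(t-s['ee_pos'])/10).round(2))
E
python3 yaw.py 646.5 138.5 120
```

```text
5.8 [520.7 199.9 127.5] yaw(tool y) 1.123 zax [ 0.03   0.004 -1.   ] j [ 0.35  0.34  1.74 -0.01  1.03 -0.77] [-0.1 -0.5 -0.5] 0.552747619475555
to target, tool axes cm [-13.97  -0.1    1.1 ]
```

>>> {"fn": "apply_moves", "kwargs": {"increments": [{"x": -2.2,"y": 0,"z": 0,"ax": 0,"ay": 0,"az": 0},{"x": -2.2,"y": 0,"z": 0,"ax": 0,"ay": 0,"az": 0},{"x": -2.2,"y": 0,"z": 0,"ax": 0,"ay": 0,"az": 0},{"x": -2.2,"y": 0,"z": 0,"ax": 0,"ay": 0,"az": 0},{"x": -2.2,"y": 0,"z": 0,"ax": 0,"ay": 0,"az": 0},{"x": -1,"y": 0,"z": 0,"ax": 0,"ay": 0,"az": -0.12},{"x": 0,"y": 0,"z": 0,"ax": 0,"ay": 0,"az": -0.12},{"x": 0,"y": 0,"z": 0,"ax": 0,"ay": 0,"az": -0.12},{"x": 0,"y": 0,"z": 0,"ax": 0,"ay": 0,"az": -0.12},{"x": 0,"y": 0,"z": 0,"ax": 0,"ay": 0,"az": -0.12},{"x": 0,"y": 0,"z": 0,"ax": 0,"ay": 0,"az": -0.12},{"x": 0,"y": 0,"z": 0,"ax": 0,"ay": 0,"az": 0}]}}

```text
time: 6.8
ee_pos: [648.0, 138.4, 138.5]
ee_rot: [-0.476, 3.04, -0.022]
contact_force: [-0.2, -0.3, 0.3]
grip_width: 0.547
```

```bash
python3 yaw.py 646.5 138.5 120; python3 look.py l5 28; python3 - <<'E'
import numpy as np
from h import *
from cell import status
c=cal('wrist');cv2.imwrite('pics/w5.png',cams.snapshot('wrist')[:,:,::-1]);print(proj(c,[646.5,138.5,132]),proj(c,[646.5,138.5,80]))
E
```

```text
6.8 [648.  138.4 138.5] yaw(tool y) 1.881 zax [ 0.066 -0.004 -0.998] j [ 0.2   0.47  1.51 -0.02  1.1  -1.67] [-0.2 -0.3  0.3] 0.5469855167571663
to target, tool axes cm [0.25 0.1  1.83]
6.8 [648.  138.4 138.5] [-0.17 -0.27  0.3 ] 0.5469855167571663
scene centre [382 262]
side centre [345 139]
[314.24304328 286.26805081] [316.20858227 242.30691951]
```

View pics/l5z.png

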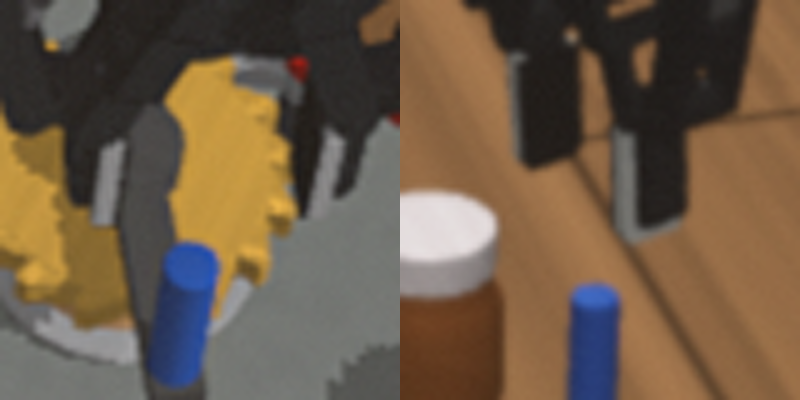

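View pics/w5.png

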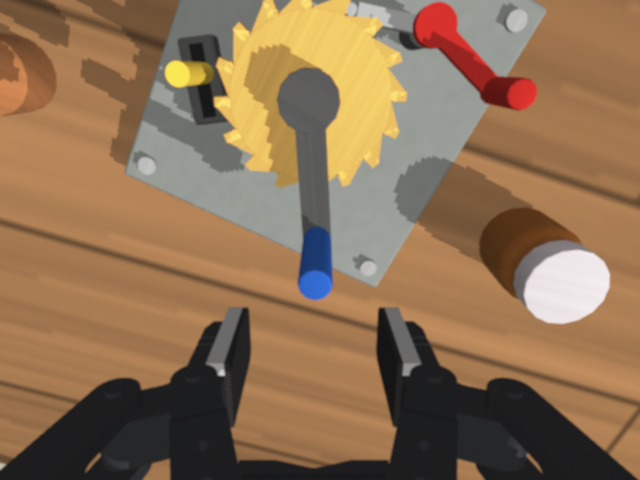

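>>> {"fn": "apply_moves", "kwargs": {"increments": [{"x": 0.1,"y": 0,"z": 0,"ax": -0.02,"ay": 0.06,"az": -0.06},{"x": 0,"y": 0,"z": 0,"ax": 0,"ay": 0,"az": 0},{"x": 0,"y": 0,"z": 1,"ax": 0,"ay": 0,"az": 0},{"x": 0,"y": 0,"z": 0.5,"ax": 0,"ay": 0,"az": 0},{"x": 0,"y": 0,"z": 0,"ax": 0,"ay": 0,"az": 0}]}}

```text
time: 7.47
ee_pos: [645.5, 138.5, 121.7]
ee_rot: [-0.565, 3.089, -0.009]
contact_force: [-0.9, 0.6, -0.5]
grip_width: 0.551
```

```bash
python3 yaw.py 646.5 138.5 66
```

```text
7.4667 [645.5 138.5 121.7] yaw(tool y) 1.932 zax [ 0.002 -0.005 -1.   ] j [ 0.2   0.51  1.48 -0.01  1.16 -1.73] [-0.9  0.6 -0.5] 0.5509045988997919
to target, tool axes cm [-0.09 -0.    5.57]
```

>>> {"fn": "apply_moves", "kwargs": {"increments": [{"x": -0.1,"y": 0,"z": 1,"ax": 0,"ay": 0,"az": 0},{"x": 0,"y": 0,"z": 1,"ax": 0,"ay": 0,"az": 0},{"x": 0,"y": 0,"z": 1,"ax": 0,"ay": 0,"az": 0},{"x": 0,"y": 0,"z": 0.8,"ax": 0,"ay": 0,"az": 0},{"x": 0,"y": 0,"z": 0.5,"ax": 0,"ay": 0,"az": 0},{"x": 0,"y": 0,"z": 0,"ax": 0,"ay": 0,"az": 0}]}}

```text
time: 7.97
ee_pos: [644.1, 138.5, 72.3]
ee_rot: [0.562, -3.089, 0.009]
contact_force: [-0.2, 0.1, 0.8]
grip_width: 0.551
```

```bash
python3 yaw.py 646.5 138.5 66; python3 look.py l6 28
```

```text
7.9667 [644.1 138.5  72.3] yaw(tool y) 1.931 zax [-0.001 -0.006 -1.   ] j [ 0.2   0.55  1.54 -0.01  1.06 -1.73] [-0.2  0.1  0.8] 0.5509449559068907
to target, tool axes cm [-0.23 -0.08  0.62]
7.9667 [644.1 138.5  72.3] [-0.19  0.1   0.79] 0.5509449559068907
scene centre [378 285]
side centre [341 176]
```

View pics/l6z.png

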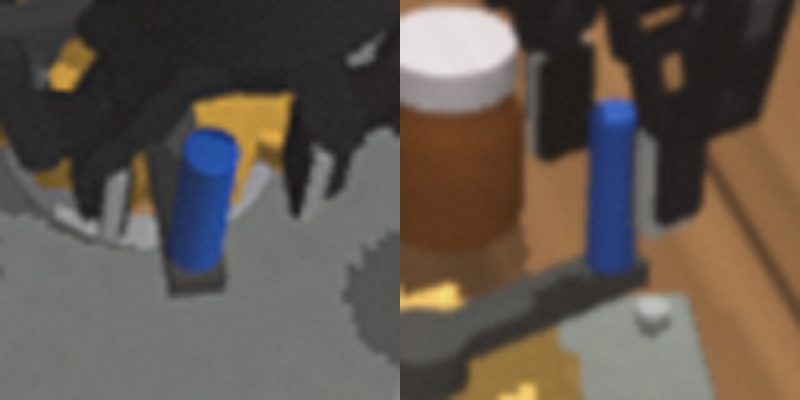

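>>> {"fn": "apply_moves", "kwargs": {"increments": [{"x": -0.2,"y": -0.1,"z": 0.4,"ax": 0,"ay": 0,"az": 0},{"x": 0,"y": 0,"z": 0.1,"ax": 0,"ay": 0,"az": 0},{"x": 0,"y": 0,"z": 0,"ax": 0,"ay": 0,"az": 0}]}}

```text
time: 8.42
ee_pos: [649.4, 138.7, 71.1]
ee_rot: [-0.561, 3.085, -0.009]
contact_force: [-0.2, -0.4, -0.1]
grip_width: 0.55
```

```bash
python3 yaw.py 646.5 138.5 66
```

```text
8.4167 [649.4 138.7  71.1] yaw(tool y) 1.931 zax [ 0.007 -0.005 -1.   ] j [ 0.2   0.55  1.53 -0.01  1.05 -1.73] [-0.2 -0.4 -0.1] 0.5497947455456496
to target, tool axes cm [0.29 0.09 0.51]
```

>>> {"fn": "apply_moves", "kwargs": {"increments": [{"x": 0.2,"y": 0,"z": 0.3,"ax": 0,"ay": 0,"az": 0},{"x": 0,"y": 0,"z": 0,"ax": 0,"ay": 0,"az": 0},{"x": 0,"y": 0,"z": 0,"ax": 0,"ay": 0,"az": 0},{"x": 0,"y": 0,"z": 0,"ax": 0,"ay": 0,"az": 0},{"x": 0,"y": 0,"z": 0,"ax": 0,"ay": 0,"az": 0},{"x": 0,"y": 0,"z": 0,"ax": 0,"ay": 0,"az": 0}], "jaw": -1, "squeeze": 30}}

```text
time: 8.92
ee_pos: [647.7, 139.0, 68.5]
ee_rot: [-0.56, 3.083, -0.006]
contact_force: [-1.1, -0.5, 1.1]
grip_width: 0.172
```

```bash
python3 yaw.py 646.5 138.5 66; python3 look.py l7 28
```

```text
8.9167 [647.7 139.   68.5] yaw(tool y) 1.93 zax [ 0.008 -0.002 -1.   ] j [ 0.2   0.55  1.54 -0.    1.04 -1.73] [-1.1 -0.5  1.1] 0.17193447242961435
to target, tool axes cm [ 0.13 -0.    0.25]
8.9167 [647.7 139.   68.5] [-1.06 -0.45  1.09] 0.17193447242961435
scene centre [378 288]
side centre [343 177]
```

View pics/l7z.png

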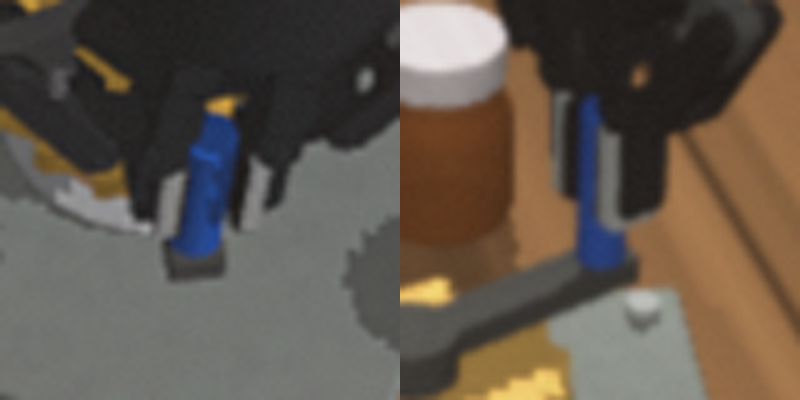

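>>> {"fn": "apply_moves", "kwargs": {"increments": [{"x": 0,"y": 0.25,"z": 0,"ax": 0,"ay": 0,"az": -0.03},{"x": 0,"y": 0.25,"z": 0,"ax": 0,"ay": 0,"az": -0.03}]}}

```text
time: 9.28
ee_pos: [646.9, 141.1, 68.5]
ee_rot: [-0.654, 3.064, -0.013]
contact_force: [-0.4, -7.0, 0.8]
grip_width: 0.181
```

>>> {"fn": "apply_moves", "kwargs": {"increments": [{"x": 0,"y": 0.2,"z": 0,"ax": 0,"ay": 0,"az": -0.02},{"x": 0,"y": 0.2,"z": 0,"ax": 0,"ay": 0,"az": -0.02}]}}

```text
time: 9.45
ee_pos: [646.6, 140.8, 68.5]
ee_rot: [-0.717, 3.049, -0.023]
contact_force: [3.2, -6.0, -0.6]
grip_width: 0.178
```

```bash
cat > ang.py <<'E'
from cell import status
import numpy as np
s=status.get_state();p=s['ee_pos'];d=p[:2]-[577,112];a=np.arctan2(d[1],d[0]);f=s['contact_force'];t=np.array([-np.sin(a),np.cos(a)])
print(s['time'],p.round(1),'ang',a.round(3),'joint~',(a+1.151).round(3),'r',np.hypot(*d).round(1),'ftan',(f[:2]@t).round(1),'frad',(f[:2]@d/np.hypot(*d)).round(1),f.round(1))
E
python3 ang.py; python3 yaw.py;python3 look.py l8 28
```

```text
9.45 [646.6 140.8  68.5] ang 0.393 joint~ 1.544 r 75.3 ftan -6.8 frad 0.7 [ 3.2 -6.  -0.6]
9.45 [646.6 140.8  68.5] yaw(tool y) 2.033 zax [ 0.012 -0.012 -1.   ] j [ 0.2   0.55  1.54 -0.02  1.04 -1.82] [ 3.2 -6.  -0.6] 0.1783034155879008
9.45 [646.6 140.8  68.5] [ 3.21 -5.98 -0.6 ] 0.1783034155879008
scene centre [379 288]
side centre [342 177]
```

View pics/l8.png

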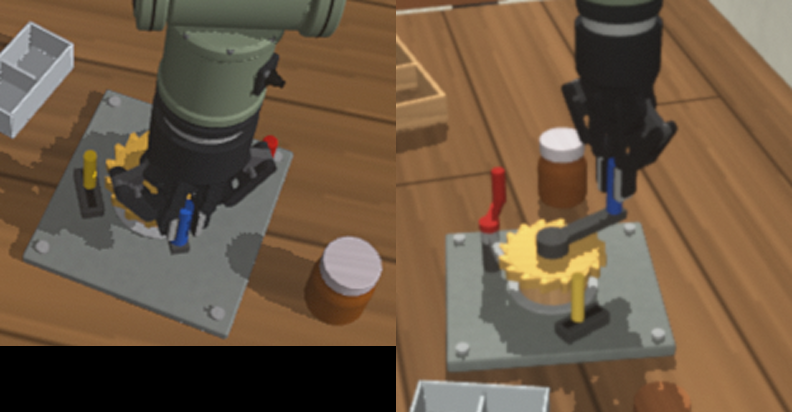

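>>> {"fn": "apply_moves", "kwargs": {"increments": [{"x": 0,"y": 0.55,"z": 0,"ax": 0,"ay": 0,"az": 0.02}]}}

```text
time: 9.73
ee_pos: [646.2, 142.2, 68.6]
ee_rot: [-0.685, 3.054, -0.031]
contact_force: [9.6, -10.3, -6.4]
grip_width: 0.177
```

>>> {"fn": "apply_moves", "kwargs": {"increments": [{"x": 0,"y": 0.55,"z": 0,"ax": 0,"ay": 0,"az": 0}]}}

```text
time: 9.82
ee_pos: [645.8, 143.2, 68.5]
ee_rot: [-0.685, 3.051, -0.042]
contact_force: [6.0, -12.2, -0.5]
grip_width: 0.174
```

```bash
python3 ang.py
```

```text
9.8167 [645.8 143.2  68.5] ang 0.426 joint~ 1.577 r 75.6 ftan -13.6 frad 0.4 [  6.  -12.2  -0.5]
```

>>> {"fn": "apply_moves", "kwargs": {"increments": [{"x": 0,"y": 0.5,"z": 0,"ax": 0,"ay": 0,"az": 0}]}}

```text
time: 9.9
ee_pos: [645.8, 143.6, 68.5]
ee_rot: [-0.686, 3.049, -0.053]
contact_force: [8.6, -12.5, -4.8]
grip_width: 0.176
```

```bash
python3 ang.py; python3 - <<'E'
from cell import cams
import cv2
a=cams.snapshot('side')[:,:,::-1]
cv2.imwrite('pics/p9.png',cv2.resize(a[150:250,230:350],None,fx=6,fy=6,interpolation=2))
b=cams.snapshot('wrist')[:,:,::-1];cv2.imwrite('pics/w9.png',b)
E
python3 ang.py
```

```text
9.9 [645.8 143.6  68.5] ang 0.43 joint~ 1.581 r 75.7 ftan -14.9 frad 2.6 [  8.6 -12.5  -4.8]
10.0 [645.6 144.6  68.4] ang 0.443 joint~ 1.594 r 76.0 ftan -11.2 frad 1.1 [ 5.8 -9.6 -2.7]
```

View pics/p9.png

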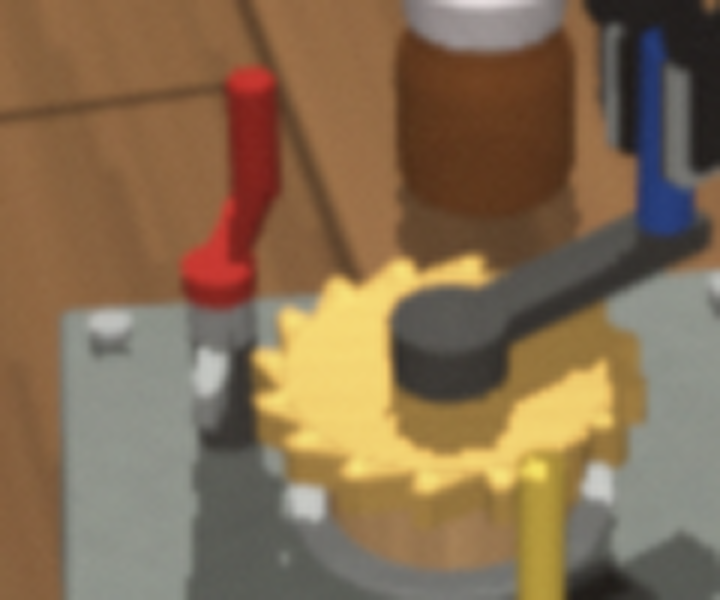

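View pics/w9.png

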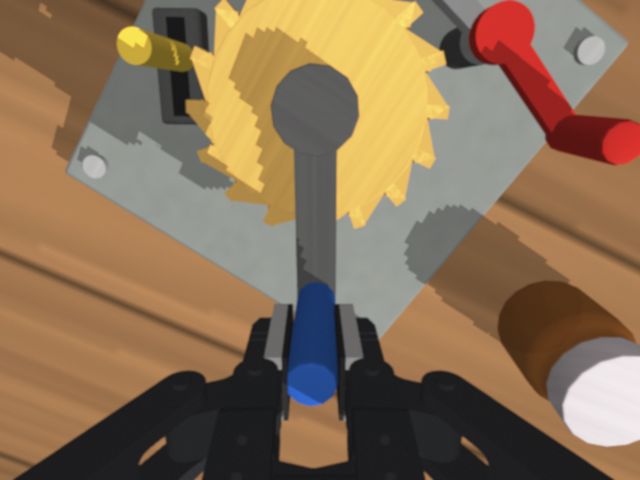

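```bash
python3 - <<'E'
from h import *
c=cal('side')
def W(x,y,z):
    a=-.151;return [576.8+np.cos(a)*x-np.sin(a)*y,111.8+np.sin(a)*x+np.cos(a)*y,z]
for z in(61,49):
  for x in (-63,-55,-47):print(z,x,((proj(c,W(x,-1.5,z))-[230,150])*6).round(0))
print(((proj(c,W(-58,40,61))-[230,150])*6).round(0))
E
```

```text
61 -63 [207. 394.]
61 -55 [238. 392.]
61 -47 [269. 390.]
49 -63 [210. 430.]
49 -55 [240. 428.]
49 -47 [271. 427.]
[220. 300.]
```

The pawl is clear: its tip shows at about (207, 400) in the crop, which matches the x = -63 prediction. I'll ease back slowly.

>>> {"fn": "apply_moves", "kwargs": {"increments": [{"x": 0,"y": 0.25,"z": 0,"ax": 0,"ay": 0,"az": 0.02},{"x": 0,"y": 0.2,"z": 0,"ax": 0,"ay": 0,"az": 0.02}]}}

```text
time: 10.17
ee_pos: [646.9, 142.0, 68.4]
ee_rot: [-0.622, 3.058, -0.065]
contact_force: [4.4, -11.1, 0.3]
grip_width: 0.179
```

```bash
python3 ang.py; python3 yaw.py
```

```text
10.1667 [646.9 142.   68.4] ang 0.406 joint~ 1.557 r 76.1 ftan -11.9 frad -0.3 [  4.4 -11.1   0.3]
10.1667 [646.9 142.   68.4] yaw(tool y) 1.972 zax [ 0.028 -0.037 -0.999] j [ 0.22  0.55  1.55 -0.05  1.02 -1.73] [  4.4 -11.1   0.3] 0.17866111467042106
```

>>> {"fn": "apply_moves", "kwargs": {"increments": [{"x": 0,"y": 0.15,"z": 0,"ax": -0.02,"ay": 0,"az": 0.03},{"x": 0,"y": 0.15,"z": 0,"ax": -0.02,"ay": 0,"az": 0.03},{"x": 0,"y": 0.15,"z": 0,"ax": -0.01,"ay": 0,"az": 0.03},{"x": 0,"y": 0.15,"z": 0,"ax": -0.01,"ay": 0,"az": 0.03}]}}

```text
time: 10.5
ee_pos: [650.0, 133.9, 68.4]
ee_rot: [-0.436, 3.096, -0.003]
contact_force: [2.2, -8.3, 4.1]
grip_width: 0.179
```

```bash
python3 ang.py; python3 yaw.py
```

```text
10.5 [650.  133.9  68.4] ang 0.291 joint~ 1.442 r 76.2 ftan -8.6 frad -0.3 [ 2.2 -8.3  4.1]
10.5 [650.  133.9  68.4] yaw(tool y) 1.851 zax [ 0.016  0.    -1.   ] j [ 0.19  0.55  1.54 -0.    1.03 -1.66] [ 2.2 -8.3  4.1] 0.17880229691617402
```

>>> {"fn": "apply_moves", "kwargs": {"increments": [{"x": 0,"y": 0.12,"z": 0,"ax": -0.01,"ay": 0,"az": 0.03},{"x": 0,"y": 0.12,"z": 0,"ax": -0.01,"ay": 0,"az": 0.03},{"x": 0,"y": 0.12,"z": 0,"ax": -0.01,"ay": 0,"az": 0.03},{"x": 0,"y": 0.12,"z": 0,"ax": -0.01,"ay": 0,"az": 0.03},{"x": 0,"y": 0.1,"z": 0,"ax": -0.01,"ay": 0,"az": 0.03},{"x": 0,"y": 0.1,"z": 0,"ax": -0.01,"ay": 0,"az": 0.03}]}}

```text
time: 11.0
ee_pos: [652.4, 119.6, 68.6]
ee_rot: [-0.151, 3.127, 0.04]
contact_force: [0.5, -6.8, 1.4]
grip_width: 0.176
```

```bash
python3 ang.py; python3 yaw.py
```

```text
11.0 [652.4 119.6  68.6] ang 0.1 joint~ 1.251 r 75.8 ftan -6.8 frad -0.2 [ 0.5 -6.8  1.4]
11.0 [652.4 119.6  68.6] yaw(tool y) 1.667 zax [ 0.01   0.026 -1.   ] j [ 0.15  0.55  1.54  0.03  1.03 -1.53] [ 0.5 -6.8  1.4] 0.17573348440243805
```

>>> {"fn": "apply_moves", "kwargs": {"increments": [{"x": 0,"y": 0.08,"z": 0,"ax": 0,"ay": 0,"az": 0.032},{"x": 0,"y": 0.08,"z": 0,"ax": 0,"ay": 0,"az": 0.032},{"x": 0,"y": 0.06,"z": 0,"ax": 0,"ay": 0,"az": 0.032},{"x": 0,"y": 0.06,"z": 0,"ax": 0,"ay": 0,"az": 0.032},{"x": 0,"y": 0.05,"z": 0,"ax": -0.005,"ay": 0,"az": 0.032},{"x": 0,"y": 0.05,"z": 0,"ax": -0.005,"ay": 0,"az": 0.032},{"x": 0,"y": 0.05,"z": 0,"ax": -0.005,"ay": 0,"az": 0.032},{"x": 0,"y": 0.03,"z": 0,"ax": -0.005,"ay": 0,"az": 0.032}]}}

```text
time: 11.67
ee_pos: [651.1, 98.3, 68.7]
ee_rot: [0.26, 3.125, 0.007]
contact_force: [-1.8, -5.6, 1.2]
grip_width: 0.177
```

```bash
python3 ang.py; python3 yaw.py
```

```text
11.6667 [651.1  98.3  68.7] ang -0.183 joint~ 0.968 r 75.3 ftan -5.9 frad -0.8 [-1.8 -5.6  1.2]
11.6667 [651.1  98.3  68.7] yaw(tool y) 1.405 zax [ 0.006  0.004 -1.   ] j [ 0.13  0.55  1.55  0.    1.04 -1.28] [-1.8 -5.6  1.2] 0.17680094407605157
```

>>> {"fn": "apply_moves", "kwargs": {"increments": [{"x": 0,"y": 0.03,"z": 0,"ax": -0.005,"ay": 0,"az": 0.033},{"x": 0,"y": 0.03,"z": 0,"ax": -0.005,"ay": 0,"az": 0.033},{"x": 0,"y": 0.02,"z": 0,"ax": -0.005,"ay": 0,"az": 0.033},{"x": 0,"y": 0.02,"z": 0,"ax": -0.005,"ay": 0,"az": 0.033},{"x": 0,"y": 0.01,"z": 0,"ax": -0.005,"ay": 0,"az": 0.033},{"x": 0,"y": 0.01,"z": 0,"ax": -0.005,"ay": 0,"az": 0.033},{"x": 0,"y": 0,"z": 0,"ax": 0,"ay": 0,"az": 0.033},{"x": 0,"y": 0,"z": 0,"ax": 0,"ay": 0,"az": 0.033},{"x": 0,"y": -0.02,"z": 0,"ax": 0,"ay": 0,"az": 0.033},{"x": 0,"y": -0.03,"z": 0,"ax": 0,"ay": 0,"az": 0.033}]}}

```text
time: 12.5
ee_pos: [642.1, 74.4, 68.5]
ee_rot: [-0.787, -3.038, 0.011]
contact_force: [-4.5, -4.0, 1.8]
grip_width: 0.176
```

```bash
python3 ang.py; python3 yaw.py
```

```text
12.5 [642.1  74.4  68.5] ang -0.523 joint~ 0.628 r 75.1 ftan -5.7 frad -1.9 [-4.5 -4.   1.8]
12.5 [642.1  74.4  68.5] yaw(tool y) 1.064 zax [-0.005 -0.006 -1.   ] j [ 0.1   0.54  1.57 -0.01  1.04 -0.96] [-4.5 -4.   1.8] 0.17609904721622396
```

>>> {"fn": "apply_moves", "kwargs": {"increments": [{"x": 0,"y": -0.03,"z": 0,"ax": 0,"ay": 0,"az": 0.033},{"x": 0,"y": -0.03,"z": 0,"ax": 0,"ay": 0,"az": 0.033},{"x": 0,"y": -0.05,"z": 0,"ax": 0,"ay": 0,"az": 0.033},{"x": 0,"y": -0.05,"z": 0,"ax": 0,"ay": 0,"az": 0.033},{"x": 0,"y": -0.05,"z": 0,"ax": 0,"ay": 0,"az": 0.033},{"x": 0,"y": -0.06,"z": 0,"ax": 0,"ay": 0,"az": 0.033},{"x": 0,"y": -0.06,"z": 0,"ax": 0,"ay": 0,"az": 0.033},{"x": 0,"y": -0.07,"z": 0,"ax": 0,"ay": 0,"az": 0.033},{"x": 0,"y": -0.07,"z": 0,"ax": 0,"ay": 0,"az": 0.033}]}}

```text
time: 13.25
ee_pos: [629.1, 57.4, 68.4]
ee_rot: [-1.244, -2.87, 0.05]
contact_force: [-5.1, -4.2, 1.9]
grip_width: 0.176
```

```bash
python3 ang.py; python3 yaw.py
```

```text
13.25 [629.1  57.4  68.4] ang -0.809 joint~ 0.342 r 75.5 ftan -6.6 frad -0.5 [-5.1 -4.2  1.9]
13.25 [629.1  57.4  68.4] yaw(tool y) 0.753 zax [-0.025 -0.024 -0.999] j [ 0.08  0.53  1.59 -0.02  1.05 -0.66] [-5.1 -4.2  1.9] 0.17631063853742757
```

>>> {"fn": "apply_moves", "kwargs": {"increments": [{"x": 0,"y": 0,"z": 0,"ax": -0.02,"ay": 0,"az": 0.02},{"x": 0,"y": 0.1,"z": 0,"ax": -0.01,"ay": 0,"az": 0.01},{"x": 0,"y": 0.1,"z": 0,"ax": 0,"ay": 0,"az": 0.01}]}}

```text
time: 13.5
ee_pos: [626.5, 54.9, 68.4]
ee_rot: [-1.307, -2.851, 0.019]
contact_force: [-3.3, -2.9, 0.7]
grip_width: 0.177
```

```bash
python3 ang.py; python3 yaw.py; python3 look.py l10 28; python3 ang.py
```

```text
13.5 [626.5  54.9  68.4] ang -0.856 joint~ 0.295 r 75.6 ftan -4.4 frad 0.0 [-3.3 -2.9  0.7]
13.5 [626.5  54.9  68.4] yaw(tool y) 0.711 zax [-0.01  -0.009 -1.   ] j [ 0.07  0.52  1.61 -0.01  1.02 -0.63] [-3.3 -2.9  0.7] 0.17741921381379258
13.5 [626.5  54.9  68.4] [-3.26 -2.88  0.74] 0.17741921381379258
scene centre [323 263]
side centre [346 210]
13.7 [626.8  55.2  68.4] ang -0.851 joint~ 0.3 r 75.6 ftan -5.4 frad 0.5 [-3.7 -4.   2.3]
```

View pics/l10.png

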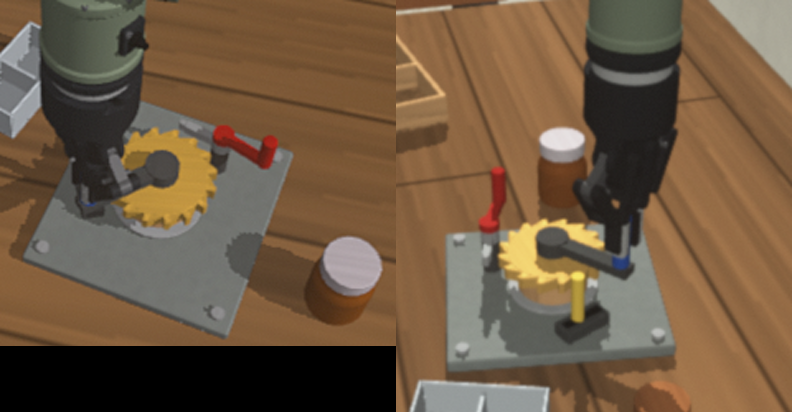

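>>> {"fn": "apply_moves", "kwargs": {"increments": [{"x": 0,"y": 0,"z": 0,"ax": 0,"ay": 0,"az": 0.02},{"x": 0,"y": -0.03,"z": 0,"ax": 0,"ay": 0,"az": 0.025},{"x": 0,"y": -0.05,"z": 0,"ax": 0,"ay": 0,"az": 0.025},{"x": 0,"y": -0.05,"z": 0,"ax": 0,"ay": 0,"az": 0.025},{"x": 0,"y": -0.05,"z": 0,"ax": -0.005,"ay": 0,"az": 0.025},{"x": 0,"y": -0.05,"z": 0,"ax": -0.005,"ay": 0,"az": 0.025}]}}

```text
time: 14.2
ee_pos: [621.3, 50.0, 68.4]
ee_rot: [-1.514, -2.748, 0.024]
contact_force: [-3.2, -3.0, 1.1]
grip_width: 0.181
```

```bash
python3 ang.py; python3 yaw.py
```

```text
14.2 [621.3  50.   68.4] ang -0.951 joint~ 0.2 r 76.2 ftan -4.4 frad 0.6 [-3.2 -3.   1.1]
14.2 [621.3  50.   68.4] yaw(tool y) 0.564 zax [-0.011 -0.011 -1.   ] j [ 0.07  0.51  1.63 -0.01  1.02 -0.49] [-3.2 -3.   1.1] 0.1807120845480438
```

>>> {"fn": "apply_moves", "kwargs": {"increments": [{"x": 0,"y": -0.06,"z": 0,"ax": 0,"ay": 0,"az": 0.015},{"x": 0,"y": -0.06,"z": 0,"ax": 0,"ay": 0,"az": 0.015},{"x": 0,"y": -0.06,"z": 0,"ax": -0.005,"ay": 0,"az": 0.015},{"x": 0,"y": -0.06,"z": 0,"ax": -0.005,"ay": 0,"az": 0.015}]}}

```text
time: 14.53
ee_pos: [617.9, 47.5, 68.3]
ee_rot: [1.604, 2.701, -0.015]
contact_force: [-4.3, -3.9, 2.0]
grip_width: 0.18
```

```bash
python3 ang.py; python3 yaw.py
```

```text
14.5333 [617.9  47.5  68.3] ang -1.006 joint~ 0.145 r 76.3 ftan -5.8 frad 1.0 [-4.3 -3.9  2. ]
14.5333 [617.9  47.5  68.3] yaw(tool y) 0.499 zax [-0.004 -0.008 -1.   ] j [ 0.06  0.5   1.64 -0.01  1.   -0.43] [-4.3 -3.9  2. ] 0.18014476555704226
```

```bash
cat >> ang.py <<'E'
M=s['wrist_torque'];T=np.hypot(*d)/1000*(f[:2]@t)+M[2]
R=__import__('scipy.spatial.transform',fromlist=['x']).Rotation.from_rotvec(s['ee_rot']).as_matrix()
j=a+1.151
print('M',M.round(3),'T about axis',T.round(3),'spring exp',(-.4*(j+.3)).round(3),'stopF~',((T+.4*(j+.3))/.063).round(1),'yaw-ang',(np.arctan2(R[1,1],R[0,1])-a).round(3),'zy',(R[:,2]@[R[0,1],R[1,1],0]).round(3))
E
python3 ang.py
```

```text
14.5333 [617.9  47.5  68.3] ang -1.006 joint~ 0.145 r 76.3 ftan -5.8 frad 1.0 [-4.3 -3.9  2. ]
M [-0.627  0.552  0.232] T about axis -0.209 spring exp -0.178 stopF~ -0.5 yaw-ang 1.505 zy -0.008
```

Adding the wrist torque, the moment about the drum axis (-0.21 N·m) matches the spring model. I'll use that as my measure of contact.

>>> {"fn": "apply_moves", "kwargs": {"increments": [{"x": 0,"y": -0.02,"z": 0,"ax": 0,"ay": 0,"az": -0.01},{"x": 0,"y": -0.05,"z": 0,"ax": 0,"ay": 0,"az": -0.01},{"x": 0,"y": -0.08,"z": 0,"ax": 0,"ay": 0,"az": 0}]}}

```text
time: 14.78
ee_pos: [617.5, 47.3, 68.4]
ee_rot: [1.578, 2.714, -0.01]
contact_force: [-0.1, 0.6, -0.2]
grip_width: 0.179
```

```bash
python3 ang.py
```

```text
14.7833 [617.5  47.3  68.4] ang -1.012 joint~ 0.139 r 76.4 ftan 0.2 frad -0.5 [-0.1  0.6 -0.2]
M [-0.284  0.113 -0.058] T about axis -0.042 spring exp -0.176 stopF~ 2.1 yaw-ang 1.53 zy -0.005
```

>>> {"fn": "apply_moves", "kwargs": {"increments": [{"x": 0,"y": -0.1,"z": 0,"ax": 0,"ay": 0,"az": 0},{"x": 0,"y": -0.1,"z": 0,"ax": 0,"ay": 0,"az": 0}]}}

```text
time: 14.95
ee_pos: [617.1, 47.0, 68.4]
ee_rot: [1.578, 2.712, -0.006]
contact_force: [0.4, 1.1, 3.9]
grip_width: 0.176
```

```bash
python3 ang.py
```

```text
14.95 [617.1  47.   68.4] ang -1.017 joint~ 0.134 r 76.4 ftan 0.9 frad -0.7 [0.4 1.1 3.9]
M [ 0.035  0.194 -0.048] T about axis 0.022 spring exp -0.173 stopF~ 3.1 yaw-ang 1.534 zy -0.001
```

```bash
python3 look.py l11 5; python3 - <<'E'
import cv2
from cell import cams
a=cams.snapshot('side')[:,:,::-1][160:270,270:400];cv2.imwrite('pics/s11.png',cv2.resize(a,None,fx=6,fy=5.4,interpolation=2))
cv2.imwrite('pics/w11.png',cams.snapshot('wrist')[:,:,::-1])
E
python3 ang.py
```

```text
14.95 [617.1  47.   68.4] [0.42 1.07 3.9 ] 0.17618485885628124
scene centre [319 264]
side centre [341 226]
15.25 [616.7  46.8  68.5] ang -1.024 joint~ 0.127 r 76.3 ftan -0.4 frad -0.4 [-0.5  0.1 -0.4]
M [-0.093  0.051 -0.132] T about axis -0.16 spring exp -0.171 stopF~ 0.2 yaw-ang 1.541 zy -0.002
```

View pics/s11.png

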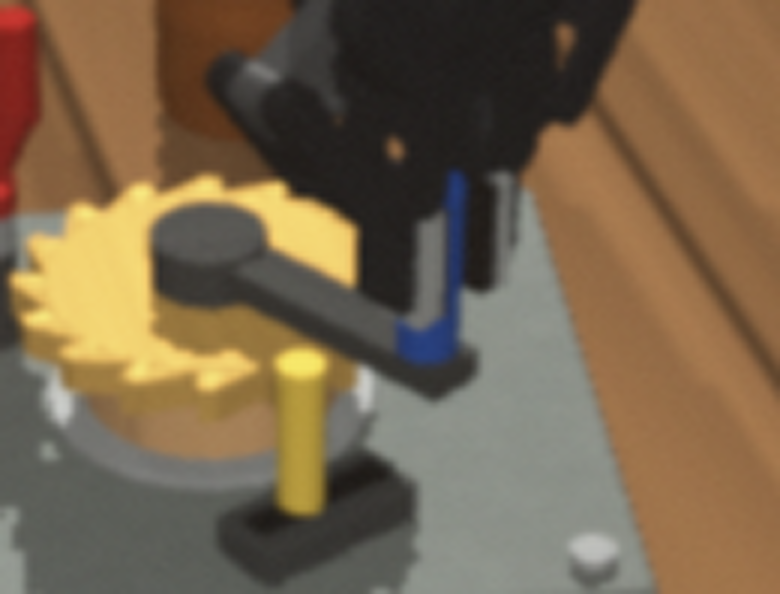

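View pics/w11.png

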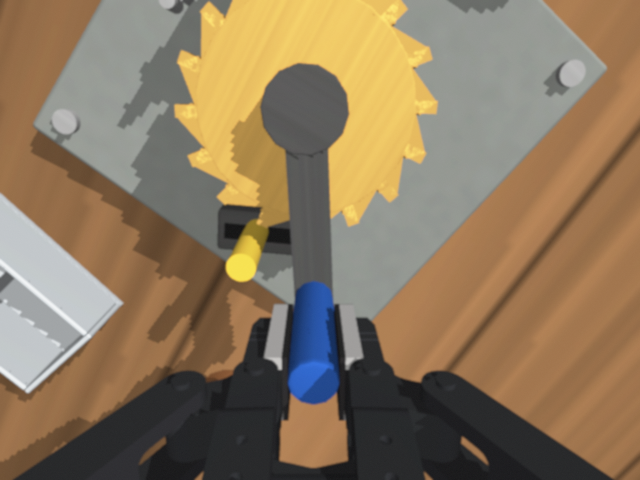

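>>> {"fn": "apply_moves", "kwargs": {"increments": [{"x": 0,"y": -0.1,"z": 0,"ax": 0,"ay": 0,"az": 0.01},{"x": 0,"y": -0.1,"z": 0,"ax": 0,"ay": 0,"az": 0.015},{"x": 0,"y": -0.1,"z": 0,"ax": 0,"ay": 0,"az": 0.015},{"x": 0,"y": -0.1,"z": 0,"ax": 0,"ay": 0,"az": 0.015}]}}

```text
time: 15.58
ee_pos: [612.9, 44.6, 68.4]
ee_rot: [1.657, 2.664, -0.008]
contact_force: [-0.8, -1.4, 0.4]
grip_width: 0.178
```

```bash
python3 ang.py
```

```text
15.5833 [612.9  44.6  68.4] ang -1.081 joint~ 0.07 r 76.4 ftan -1.3 frad 0.9 [-0.8 -1.4  0.4]
M [-0.153  0.066 -0.004] T about axis -0.107 spring exp -0.148 stopF~ 0.6 yaw-ang 1.539 zy -0.002
```

>>> {"fn": "apply_moves", "kwargs": {"increments": [{"x": 0.05,"y": -0.1,"z": 0,"ax": 0,"ay": 0,"az": 0.015},{"x": 0.05,"y": -0.1,"z": 0,"ax": 0,"ay": 0,"az": 0.015},{"x": 0,"y": -0.1,"z": 0,"ax": 0,"ay": 0,"az": 0.015},{"x": 0,"y": -0.1,"z": 0,"ax": 0,"ay": 0,"az": 0.015}]}}

```text
time: 15.92
ee_pos: [608.6, 42.3, 68.5]
ee_rot: [1.744, 2.606, -0.01]
contact_force: [0.0, -1.0, 0.7]
grip_width: 0.175
```

```bash
python3 ang.py
```

```text
15.9167 [608.6  42.3  68.5] ang -1.145 joint~ 0.006 r 76.5 ftan -0.4 frad 0.9 [ 0.  -1.   0.7]
M [-0.285  0.155 -0.017] T about axis -0.045 spring exp -0.122 stopF~ 1.2 yaw-ang 1.537 zy -0.002
```

>>> {"fn": "apply_moves", "kwargs": {"increments": [{"x": 0.05,"y": -0.1,"z": 0,"ax": 0,"ay": 0,"az": 0.01},{"x": 0.05,"y": -0.1,"z": 0,"ax": 0,"ay": 0,"az": 0.01}]}}

```text
time: 16.08
ee_pos: [606.9, 41.5, 68.5]
ee_rot: [1.771, 2.585, -0.011]
contact_force: [1.6, -4.6, -0.5]
grip_width: 0.176
```

```bash
python3 ang.py
```

```text
16.0833 [606.9  41.5  68.5] ang -1.17 joint~ -0.019 r 76.6 ftan -0.3 frad 4.9 [ 1.6 -4.6 -0.5]
M [-0.618 -0.151 -0.108] T about axis -0.133 spring exp -0.113 stopF~ -0.3 yaw-ang 1.539 zy -0.001
```

>>> {"fn": "apply_moves", "kwargs": {"increments": [{"x": 0,"y": -0.1,"z": 0,"ax": 0,"ay": 0,"az": 0.01},{"x": 0,"y": -0.1,"z": 0,"ax": 0,"ay": 0,"az": 0.01}]}}

```text
time: 16.25
ee_pos: [605.2, 40.8, 68.5]
ee_rot: [1.801, 2.564, -0.009]
contact_force: [1.1, -2.3, -0.6]
grip_width: 0.178
```

```bash
python3 ang.py
```

```text
16.25 [605.2  40.8  68.5] ang -1.194 joint~ -0.043 r 76.6 ftan 0.1 frad 2.6 [ 1.1 -2.3 -0.6]
M [-0.386 -0.033 -0.075] T about axis -0.065 spring exp -0.103 stopF~ 0.6 yaw-ang 1.54 zy -0.0
```

>>> {"fn": "apply_moves", "kwargs": {"increments": [{"x": 0,"y": -0.1,"z": 0,"ax": 0,"ay": 0,"az": 0.008}]}}

```text
time: 16.33
ee_pos: [604.4, 40.4, 68.5]
ee_rot: [1.812, 2.556, -0.009]
contact_force: [2.3, -3.4, -0.7]
grip_width: 0.174
```

>>> {"fn": "apply_moves", "kwargs": {"increments": [{"x": 0,"y": -0.1,"z": 0,"ax": 0,"ay": 0,"az": 0.008}]}}

```text
time: 16.42
ee_pos: [603.6, 40.2, 68.5]
ee_rot: [1.824, 2.547, -0.008]
contact_force: [2.1, -2.8, -0.6]
grip_width: 0.174
```

```bash
python3 ang.py
```

```text
16.4167 [603.6  40.2  68.5] ang -1.216 joint~ -0.065 r 76.6 ftan 1.0 frad 3.4 [ 2.1 -2.8 -0.6]
M [-0.387 -0.157 -0.19 ] T about axis -0.112 spring exp -0.094 stopF~ -0.3 yaw-ang 1.544 zy 0.001
```

>>> {"fn": "apply_moves", "kwargs": {"increments": [{"x": -0.05,"y": -0.12,"z": 0,"ax": 0,"ay": 0,"az": 0.01}]}}

```text
time: 16.5
ee_pos: [602.7, 39.8, 68.5]
ee_rot: [1.838, 2.537, -0.006]
contact_force: [1.5, -0.4, -0.3]
grip_width: 0.171
```

>>> {"fn": "apply_moves", "kwargs": {"increments": [{"x": -0.05,"y": -0.12,"z": 0,"ax": 0,"ay": 0,"az": 0.01}]}}

```text
time: 16.58
ee_pos: [601.7, 39.5, 68.5]
ee_rot: [1.853, 2.526, -0.005]
contact_force: [1.7, -0.3, -1.2]
grip_width: 0.174
```

```bash
python3 ang.py;python3 - <<'E'
import cv2
from cell import cams
a=cams.snapshot('side')[:,:,::-1][160:270,270:400];cv2.imwrite('pics/s12.png',cv2.resize(a,None,fx=6,fy=5.4,interpolation=2))
E
```

```text
16.5833 [601.7  39.5  68.5] ang -1.242 joint~ -0.091 r 76.6 ftan 1.5 frad 0.9 [ 1.7 -0.3 -1.2]
M [-0.041 -0.017 -0.237] T about axis -0.123 spring exp -0.084 stopF~ -0.6 yaw-ang 1.547 zy 0.002
```

View pics/s12.png

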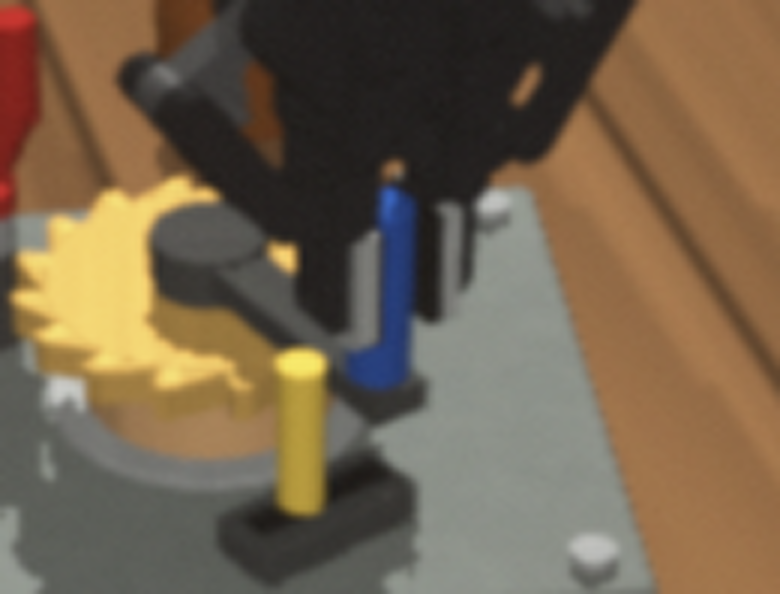

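>>> {"fn": "apply_moves", "kwargs": {"increments": [{"x": 0,"y": -0.12,"z": 0,"ax": 0,"ay": 0,"az": 0.005}]}}

```text
time: 16.72
ee_pos: [600.8, 39.2, 68.5]
ee_rot: [1.861, 2.52, -0.004]
contact_force: [4.3, -1.9, -2.5]
grip_width: 0.183
```

>>> {"fn": "apply_moves", "kwargs": {"increments": [{"x": 0,"y": -0.12,"z": 0,"ax": 0,"ay": 0,"az": 0.005}]}}

```text
time: 16.8
ee_pos: [600.4, 39.1, 68.5]
ee_rot: [1.867, 2.514, -0.001]
contact_force: [6.4, 0.5, -3.6]
grip_width: 0.18
```

```bash
python3 ang.py
```

```text
16.8 [600.4  39.1  68.5] ang -1.26 joint~ -0.109 r 76.6 ftan 6.2 frad 1.5 [ 6.4  0.5 -3.6]
M [-0.05  -0.388 -0.238] T about axis 0.241 spring exp -0.076 stopF~ 5.0 yaw-ang 1.553 zy 0.005
```

>>> {"fn": "apply_moves", "kwargs": {"increments": [{"x": 0,"y": -0.12,"z": 0,"ax": 0,"ay": 0,"az": 0.005}]}}

```text
time: 16.88
ee_pos: [600.4, 39.1, 68.5]
ee_rot: [1.873, 2.507, 0.002]
contact_force: [6.5, 0.8, -3.3]
grip_width: 0.177
```

```bash
python3 ang.py
```

```text
16.8833 [600.4  39.1  68.5] ang -1.26 joint~ -0.109 r 76.6 ftan 6.4 frad 1.2 [ 6.5  0.8 -3.3]
M [-0.059 -0.405 -0.206] T about axis 0.285 spring exp -0.077 stopF~ 5.7 yaw-ang 1.547 zy 0.008
```

Contact at joint of about -0.11: no further motion, and the moment has reversed. I'll build up to 8 N.

>>> {"fn": "apply_moves", "kwargs": {"increments": [{"x": 0,"y": -0.15,"z": 0,"ax": 0,"ay": 0,"az": 0},{"x": 0,"y": -0.15,"z": 0,"ax": 0,"ay": 0,"az": 0}]}}

```text
time: 17.05
ee_pos: [600.7, 39.1, 68.6]
ee_rot: [1.872, 2.502, 0.011]
contact_force: [7.1, 0.1, -3.6]
grip_width: 0.178
```

```bash
python3 ang.py
```

```text
17.05 [600.7  39.1  68.6] ang -1.256 joint~ -0.105 r 76.6 ftan 6.8 frad 2.1 [ 7.1  0.1 -3.6]
M [-0.045 -0.281 -0.227] T about axis 0.293 spring exp -0.078 stopF~ 5.9 yaw-ang 1.542 zy 0.015
```

>>> {"fn": "apply_moves", "kwargs": {"increments": [{"x": 0,"y": -0.2,"z": 0,"ax": 0.008,"ay": 0,"az": 0},{"x": 0,"y": -0.2,"z": 0,"ax": 0.008,"ay": 0,"az": 0}]}}

```text
time: 17.22
ee_pos: [600.3, 39.0, 68.5]
ee_rot: [1.877, 2.505, -0.0]
contact_force: [7.4, -0.6, -4.4]
grip_width: 0.178
```

```bash
python3 ang.py
```

```text
17.2167 [600.3  39.   68.5] ang -1.262 joint~ -0.111 r 76.6 ftan 6.8 frad 2.8 [ 7.4 -0.6 -4.4]
M [ 0.096 -0.633 -0.19 ] T about axis 0.335 spring exp -0.076 stopF~ 6.5 yaw-ang 1.547 zy 0.007
```

>>> {"fn": "apply_moves", "kwargs": {"increments": [{"x": 0,"y": -0.24,"z": 0,"ax": 0.006,"ay": 0,"az": 0},{"x": 0,"y": -0.24,"z": 0,"ax": 0.006,"ay": 0,"az": 0}]}}

```text
time: 17.38
ee_pos: [600.2, 38.9, 68.5]
ee_rot: [1.879, 2.505, -0.004]
contact_force: [8.2, 0.9, -5.8]
grip_width: 0.178
```

```bash
python3 ang.py
```

```text
17.3833 [600.2  38.9  68.5] ang -1.263 joint~ -0.112 r 76.7 ftan 8.1 frad 1.7 [ 8.2  0.9 -5.8]
M [ 0.085 -0.823 -0.205] T about axis 0.413 spring exp -0.075 stopF~ 7.7 yaw-ang 1.547 zy 0.004
```

Stop force is about 7.7 N and post force about 8.1 N. I'll hold here for over a second.

>>> {"fn": "apply_moves", "kwargs": {"increments": [{"x": 0,"y": -0.24,"z": 0,"ax": 0.004,"ay": 0,"az": 0},{"x": 0,"y": -0.24,"z": 0,"ax": 0.004,"ay": 0,"az": 0},{"x": 0,"y": -0.24,"z": 0,"ax": 0.004,"ay": 0,"az": 0},{"x": 0,"y": -0.24,"z": 0,"ax": 0.004,"ay": 0,"az": 0}]}}

```text
time: 17.72
ee_pos: [600.4, 38.9, 68.5]
ee_rot: [1.879, 2.501, 0.0]
contact_force: [9.3, 0.9, -4.7]
grip_width: 0.177
```

```bash
python3 ang.py
```

```text
17.7167 [600.4  38.9  68.5] ang -1.261 joint~ -0.11 r 76.7 ftan 9.2 frad 2.0 [ 9.3  0.9 -4.7]
M [ 0.062 -0.731 -0.181] T about axis 0.523 spring exp -0.076 stopF~ 9.5 yaw-ang 1.544 zy 0.008
```

Slightly high, so I'll ease to 0.21 and keep holding.

>>> {"fn": "apply_moves", "kwargs": {"increments": [{"x": 0,"y": -0.2,"z": 0,"ax": 0.006,"ay": 0,"az": 0},{"x": 0,"y": -0.2,"z": 0,"ax": 0.006,"ay": 0,"az": 0},{"x": 0,"y": -0.2,"z": 0,"ax": 0.006,"ay": 0,"az": 0},{"x": 0,"y": -0.2,"z": 0,"ax": 0.006,"ay": 0,"az": 0}]}}

```text
time: 18.05
ee_pos: [600.0, 38.8, 68.5]
ee_rot: [1.883, 2.503, -0.011]
contact_force: [5.7, 0.4, -4.3]
grip_width: 0.179
```

```bash
python3 ang.py
```

```text
18.05 [600.   38.8  68.5] ang -1.266 joint~ -0.115 r 76.8 ftan 5.5 frad 1.3 [ 5.7  0.4 -4.3]
M [ 0.046 -0.781 -0.066] T about axis 0.358 spring exp -0.074 stopF~ 6.9 yaw-ang 1.546 zy 0.0
```

>>> {"fn": "apply_moves", "kwargs": {"increments": [{"x": 0,"y": -0.21,"z": 0,"ax": 0.006,"ay": 0,"az": 0},{"x": 0,"y": -0.21,"z": 0,"ax": 0.006,"ay": 0,"az": 0},{"x": 0,"y": -0.21,"z": 0,"ax": 0.006,"ay": 0,"az": 0},{"x": 0,"y": -0.21,"z": 0,"ax": 0.006,"ay": 0,"az": 0}]}}

```text
time: 18.38
ee_pos: [599.8, 38.7, 68.5]
ee_rot: [1.887, 2.504, -0.019]
contact_force: [6.0, -0.8, -5.3]
grip_width: 0.182
```

```bash
python3 ang.py
```

```text
18.3833 [599.8  38.7  68.5] ang -1.269 joint~ -0.118 r 76.8 ftan 5.5 frad 2.6 [ 6.  -0.8 -5.3]
M [ 0.198 -1.056 -0.095] T about axis 0.326 spring exp -0.073 stopF~ 6.3 yaw-ang 1.548 zy -0.006
```

>>> {"fn": "apply_moves", "kwargs": {"increments": [{"x": 0,"y": -0.23,"z": 0,"ax": 0.001,"ay": 0,"az": 0},{"x": 0,"y": -0.23,"z": 0,"ax": 0.001,"ay": 0,"az": 0},{"x": 0,"y": -0.23,"z": 0,"ax": 0.003,"ay": 0,"az": 0},{"x": 0,"y": -0.23,"z": 0,"ax": 0.004,"ay": 0,"az": 0}]}}

```text
time: 18.72
ee_pos: [600.2, 38.8, 68.6]
ee_rot: [1.884, 2.497, -0.005]
contact_force: [9.4, -0.1, -5.8]
grip_width: 0.178
```

```bash
python3 ang.py
```

```text
18.7167 [600.2  38.8  68.6] ang -1.263 joint~ -0.112 r 76.8 ftan 8.9 frad 3.0 [ 9.4 -0.1 -5.8]
M [ 0.188 -0.749 -0.204] T about axis 0.478 spring exp -0.075 stopF~ 8.8 yaw-ang 1.542 zy 0.006
```

>>> {"fn": "apply_moves", "kwargs": {"increments": [{"x": 0,"y": -0.23,"z": 0,"ax": 0.004,"ay": 0,"az": 0},{"x": 0,"y": -0.23,"z": 0,"ax": 0.004,"ay": 0,"az": 0},{"x": 0,"y": -0.23,"z": 0,"ax": 0.004,"ay": 0,"az": 0},{"x": 0,"y": -0.23,"z": 0,"ax": 0.004,"ay": 0,"az": 0}]}}

```text
time: 19.05
ee_pos: [600.4, 38.8, 68.6]
ee_rot: [1.884, 2.493, -0.002]
contact_force: [7.7, 0.2, -5.4]
grip_width: 0.174
```

```bash
python3 ang.py
```

```text
19.05 [600.4  38.8  68.6] ang -1.262 joint~ -0.111 r 76.9 ftan 7.5 frad 2.1 [ 7.7  0.2 -5.4]
M [ 0.142 -0.572 -0.046] T about axis 0.527 spring exp -0.076 stopF~ 9.6 yaw-ang 1.538 zy 0.009
```

>>> {"fn": "apply_moves", "kwargs": {"increments": [{"x": 0,"y": -0.2,"z": 0,"ax": 0.004,"ay": 0,"az": 0},{"x": 0,"y": -0.2,"z": 0,"ax": 0.004,"ay": 0,"az": 0},{"x": 0,"y": -0.2,"z": 0,"ax": 0.004,"ay": 0,"az": 0}]}}

```text
time: 19.3
ee_pos: [600.4, 38.7, 68.6]
ee_rot: [1.884, 2.492, -0.002]
contact_force: [7.1, 0.7, -4.2]
grip_width: 0.177
```

```bash
python3 ang.py
```

```text
19.3 [600.4  38.7  68.6] ang -1.261 joint~ -0.11 r 76.9 ftan 7.0 frad 1.5 [ 7.1  0.7 -4.2]
M [ 0.114 -0.527 -0.093] T about axis 0.444 spring exp -0.076 stopF~ 8.3 yaw-ang 1.538 zy 0.009
```

>>> {"fn": "apply_moves", "kwargs": {"increments": [{"x": 0,"y": -0.21,"z": 0,"ax": 0.003,"ay": 0,"az": 0},{"x": 0,"y": -0.21,"z": 0,"ax": 0.003,"ay": 0,"az": 0},{"x": 0,"y": -0.21,"z": 0,"ax": 0.003,"ay": 0,"az": 0},{"x": 0,"y": -0.21,"z": 0,"ax": 0.003,"ay": 0,"az": 0}]}}

```text
time: 19.63
ee_pos: [600.6, 38.8, 68.6]
ee_rot: [1.883, 2.488, 0.003]
contact_force: [8.4, 0.6, -5.2]
grip_width: 0.18
```

```bash
python3 ang.py
```

```text
19.6333 [600.6  38.8  68.6] ang -1.259 joint~ -0.108 r 77.0 ftan 8.2 frad 2.0 [ 8.4  0.6 -5.2]
M [ 0.075 -0.435 -0.13 ] T about axis 0.501 spring exp -0.077 stopF~ 9.2 yaw-ang 1.534 zy 0.014
```

>>> {"fn": "apply_moves", "kwargs": {"increments": [{"x": 0,"y": -0.1,"z": 0,"ax": 0,"ay": 0,"az": 0},{"x": 0,"y": -0.03,"z": 0,"ax": 0,"ay": 0,"az": 0},{"x": 0,"y": 0,"z": 0,"ax": 0,"ay": 0,"az": 0}]}}

```text
time: 19.88
ee_pos: [601.0, 38.9, 68.6]
ee_rot: [1.882, 2.487, 0.006]
contact_force: [3.7, -1.9, 0.3]
grip_width: 0.175
```

```bash
python3 ang.py
```

```text
19.8833 [601.   38.9  68.6] ang -1.253 joint~ -0.102 r 77.0 ftan 3.0 frad 3.0 [ 3.7 -1.9  0.3]
M [-0.197  0.389 -0.082] T about axis 0.147 spring exp -0.079 stopF~ 3.6 yaw-ang 1.529 zy 0.017
```

>>> {"fn": "apply_moves", "kwargs": {"increments": [{"x": 0,"y": 0,"z": 0,"ax": 0,"ay": 0,"az": 0},{"x": 0,"y": 0,"z": 0,"ax": 0,"ay": 0,"az": 0},{"x": 0,"y": 0,"z": 0,"ax": 0,"ay": 0,"az": 0},{"x": 0,"y": 0,"z": 0,"ax": 0,"ay": 0,"az": 0},{"x": 0,"y": 0,"z": 0,"ax": 0,"ay": 0,"az": 0}], "jaw": 0.1}}

```text
time: 20.3
ee_pos: [598.2, 39.9, 68.4]
ee_rot: [1.884, 2.492, 0.003]
contact_force: [0.0, -0.2, 0.3]
grip_width: 0.548
```

```bash
python3 ang.py; python3 yaw.py; python3 look.py l13 28
```

```text
20.3 [598.2  39.9  68.4] ang -1.285 joint~ -0.134 r 75.2 ftan -0.1 frad 0.2 [ 0.  -0.2  0.3]
M [ 0.02  -0.013 -0.021] T about axis -0.025 spring exp -0.067 stopF~ 0.7 yaw-ang 1.561 zy 0.013
20.3 [598.2  39.9  68.4] yaw(tool y) 0.276 zax [ 0.016 -0.009 -1.   ] j [ 0.05  0.46  1.71 -0.01  0.95 -0.22] [ 0.  -0.2  0.3] 0.5481378931928921
20.3 [598.2  39.9  68.4] [ 0.01 -0.24  0.32] 0.5481378931928921
scene centre [317 244]
side centre [330 219]
```

View pics/l13z.png

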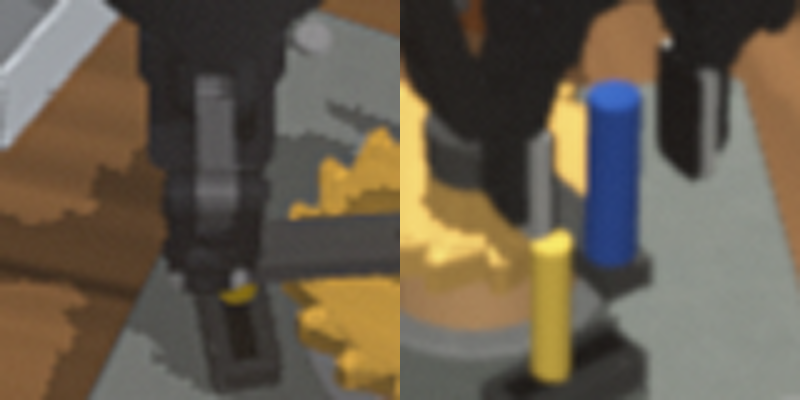

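>>> {"fn": "apply_moves", "kwargs": {"increments": [{"x": 0,"y": 0,"z": -1,"ax": 0,"ay": 0,"az": 0},{"x": 0,"y": 0,"z": -1.5,"ax": 0,"ay": 0,"az": 0},{"x": 0,"y": 0,"z": -2,"ax": 0,"ay": 0,"az": 0},{"x": 0,"y": 0,"z": -2,"ax": 0,"ay": 0,"az": 0},{"x": 0,"y": 0,"z": -2,"ax": 0,"ay": 0,"az": 0},{"x": -2,"y": 0,"z": -2,"ax": 0,"ay": 0,"az": 0},{"x": -3,"y": 0,"z": -1,"ax": 0,"ay": 0,"az": 0},{"x": -3,"y": 0,"z": 0,"ax": 0,"ay": 0,"az": 0},{"x": -2,"y": 0,"z": 0,"ax": 0,"ay": 0,"az": 0},{"x": 0,"y": 0,"z": 0,"ax": 0,"ay": 0,"az": 0}]}}

```text
time: 21.33
ee_pos: [625.2, -57.4, 198.1]
ee_rot: [1.875, 2.492, 0.007]
contact_force: [1.1, 0.5, -0.1]
grip_width: 0.555
```

```bash
python3 look.py l14 28; python3 -c "
from cell import cams;import cv2
cv2.imwrite('pics/w14.png',cams.snapshot('wrist')[:,:,::-1]);cv2.imwrite('pics/f14.png',cams.snapshot('side')[:,:,::-1])
cv2.imwrite('pics/f14s.png',cams.snapshot('scene')[:,:,::-1])"
```

```text
21.3333 [625.2 -57.4 198.1] [ 1.07  0.47 -0.14] 0.5549585355297308
scene centre [238 191]
side centre [377 177]
```

View pics/f14.png

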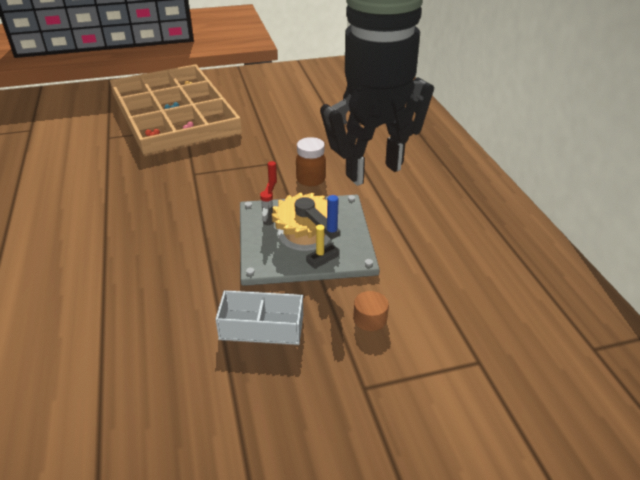

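View pics/w14.png

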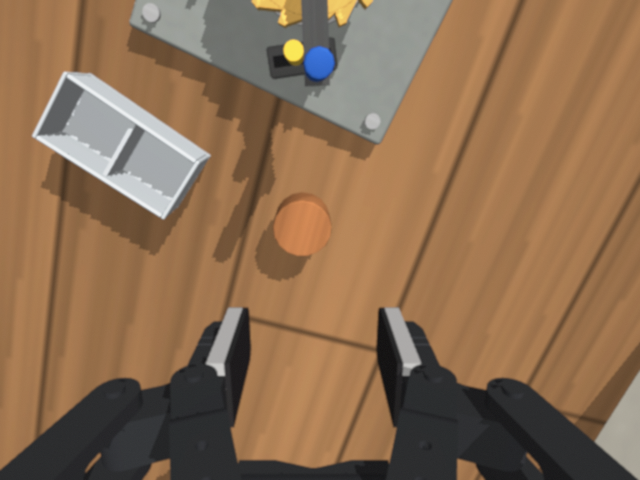

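View pics/f14s.png

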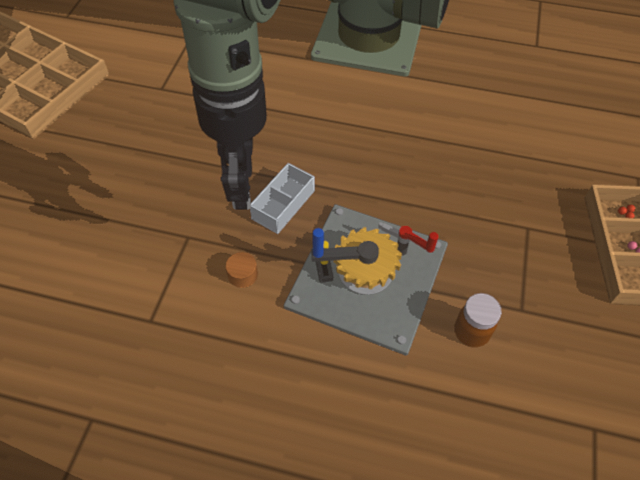

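The crank arm lies against the yellow pin, the selector is over, and the jar, drawer and spool haven't moved. One quick numeric check, then I hand in.

```bash
python3 - <<'E'
from h import *
a=cv2.imread('pics/f14.png')
b=cv2.imread('pics/f14s.png')
x=cv2.resize(b[215:290,300:450],None,fx=5,fy=5,interpolation=2);cv2.imwrite('pics/fz.png',x)
for n,o in(('scene',(300,215)),('side',(0,0))):
    c=cal(n);k=5 if n=='scene' else 1
    for nm,P in dict(knob_release=[543.2,201.2,101],knob_hold=[519,204.4,101],post=[577+75*np.cos(-1.26),112+75*np.sin(-1.26),132]).items():print(n,nm,((proj(c,P)-o)*k).round(1))
E
```

```text
scene knob_release [670.9 102.8]
scene knob_hold [693.4  39.2]
scene post [90.9 86.9]
side knob_release [271.2 164.1]
side knob_hold [256.2 165.1]
side post [332.2 198.9]
```

View pics/fz.png

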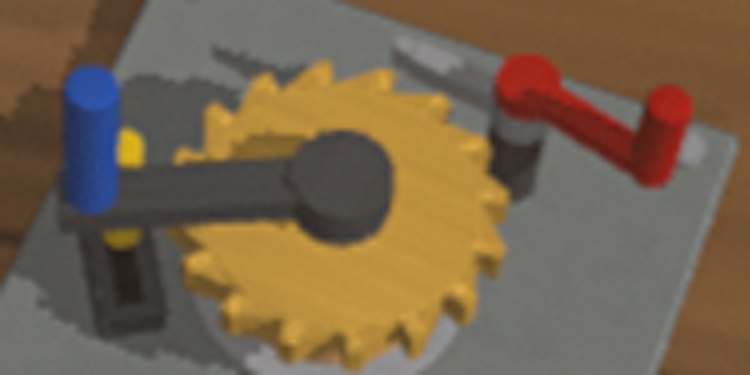

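```bash
python3 -c "
from cell import arm;print(arm.close_job())"
```

```text
the job is handed in; nothing more can be done
None
```

The drum is let down and resting on the yellow stop, and I handed the job in at about 21.5 s.

**What I did**
- **Selector:** I pushed the red lever to its stop. It peaked at about 12 N there with no more travel.
- **Pawl:** I gripped the crank post and wound on about 0.08 rad. The pawl sprang clear, and I checked this in the side picture.
- **Let-down:** I eased the drum back at up to about 0.4 rad/s until the arm met the stop at joint about -0.11.
- **Seating:** I pressed on the stop for over 2 s, then relaxed, opened the jaws and lifted away.

**Last checks**
- **Release:** the force read about zero once the jaws were open.
- **Pictures:** the arm lies against the pin, the knob is within 1 px of its predicted release position, and the pawl is clear. The jar, drawer and spool have not visibly moved.

**What disagreed or was less certain**
- **Fingertips:** they sat about 31 mm higher than the description of the tool implied. The first push passed above the knob without touching it, so I corrected the height from the pictures.
- **Press force:** it wandered between about 6.3 and 9.6 N. I worked it out from the force and moment readings and the spring figures, not from a direct measurement, and it stayed below the 15 N limit in every reading.

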